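Put the tealights away and stand the photo frame up on the mantel

TASK

Put all the spare tealights away in the glass jar: unscrew its captive lid, swing it aside, load every tealight, then swing the lid back over the jar and screw it fully down. Also unfold the kickstand on the back of the photo frame that lies face down, and stand the frame up on that kickstand, leaning back on it, wholly on the marble slab. Do not disturb the ring cone, the spinning top or the bud vase.

Things in the scene. Friction and masses are not known exactly. Their poses are not given: they have to be found in the camera images.
- lid_grip (a point): centre of the upright steel grip bar on the jar lid: 64 mm long, 14 mm thick, 28 mm high (this point half-way up, 137 mm above the slate when shut); x along the bar, z up. It turns with the lid, a disc 136 mm in diameter. Beneath the bar a flat steel arm, 14 mm wide, runs from the post to the lid's centre; its top face is 18.5 mm below this point.
- jar_post (a point): top of the upright steel post, 16 mm in diameter, that is fixed to the jar 90 mm from its axis; the lid's arm swings about this vertical axis (lid centre 90 mm from it).
- lid_twist (a joint): screw angle of the lid (rad): 0 screwed fully down, 1.3 fully unscrewed (stop); grows counter-clockwise seen from above. Lid and bar climb 10.8 mm per rad; friction (0.09 N m) holds it where it is left. Its plug sits 9 mm deep in the mouth: it can swing only when unscrewed by 0.9 rad or more, and must stay unscrewed to swing back.
- lid_swing (a joint): swing of the lid's arm about the post (rad): 0 over the jar (end stop, lid exactly on the jar's axis), 2.0 fully aside (end stop); it grows clockwise seen from above. The grip bar turns with it. Stays where it is left.
- jar_in (a point): centre of the jar's inner floor, 6 mm above the slate, z up. The round glass jar is fixed: outer radius 66 mm, inner 61 mm, rim 95 mm above the slate, open at the top once the lid is aside (which leaves 80 mm free around the jar's axis). Even four tealights stacked in it stay below the rim, clear of the lid.
- tealight1_c (a point): maxi tealight, a silver aluminium cup 58 mm in diameter and 20 mm high, filled flush with white wax, 45 g, starting upright on the mirrored tray (top face of the tray 6 mm above the slate); this point is its centre, 10 mm above its underside, z along its axis. Two, three or all of the four tealights are there; one may get knocked aside on the way.
- tealight2_c (a point): maxi tealight, a silver aluminium cup 58 mm in diameter and 20 mm high, filled flush with white wax, 45 g, starting upright on the mirrored tray (top face of the tray 6 mm above the slate); this point is its centre, 10 mm above its underside, z along its axis. Two, three or all of the four tealights are there; one may get knocked aside on the way.
- tealight3_c (a point): maxi tealight, a silver aluminium cup 58 mm in diameter and 20 mm high, filled flush with white wax, 45 g, starting upright on the mirrored tray (top face of the tray 6 mm above the slate); this point is its centre, 10 mm above its underside, z along its axis. Two, three or all of the four tealights are there; one may get knocked aside on the way.
- tealight4_c (a point): maxi tealight, a silver aluminium cup 58 mm in diameter and 20 mm high, filled flush with white wax, 45 g, starting upright on the mirrored tray (top face of the tray 6 mm above the slate); this point is its centre, 10 mm above its underside, z along its axis. Two, three or all of the four tealights are there; one may get knocked aside on the way.
- frame_c (a point): centre of the wooden photo-strip frame, 160 mm long, 60 mm wide, 18 mm thick, about 330 g, lying face down at the start. x runs along its length from bottom edge to top edge, y across it, z out of its back. Its last 6 mm at the bottom is only a 5 mm thick lip at the picture side, so that stood upright it tips back onto its unfolded kickstand, x then leaning back about 0.26 rad from vertical.
- frame_bottom (a point): middle of the frame's bottom lip, 80 mm from the centre along -x and 6.5 mm towards the picture side; axes as the frame.
- kickstand (a joint): opening angle of the kickstand (rad): 0 to 0.1 folded on the frame's back as it starts, 0.78 fully unfolded (end stop). Stiff hinge (0.04 N m) that stays where it is left.
- stand_hinge (a point): middle of the kickstand's hinge line, along the frame's y across its back, 16 mm from the frame's centre towards the top edge and 12 mm out of its mid-plane. The kickstand, an open U of two aluminium rails 100 mm long, 5 mm thick, 34 mm between them (48 mm over all), runs from here to the bottom edge; its foot swings up and away from the back.
- stand_bar (a point): centre of the round pull bar at the kickstand's foot end: 8 mm in diameter, along the frame's y, joining the two rails, 34 mm free between its cheeks; 96 mm from the hinge along the leg and 18 mm above its mid-plane. At the start it is about 39 to 49 mm above the slate. Pinched from above it turns stiffly in the grip: tilt the gripper along with it.
- stand_foot (a point): end of the kickstand, between its two rail ends, 100 mm from the hinge, mid-thickness.
- slab: white marble slab fixed on the slate, 170 mm (its x) by 150 mm (its y), 8 mm thick; origin at the centre of its underside, z up.
- tray: mirrored glass tray, a flat plate without a rim, 300 mm (its x) by 220 mm (its y), 6 mm thick, fixed; origin at the centre of its underside.
- ring_cone: white porcelain ring cone, 52 mm wide foot, 77 mm high, on the tray; origin at the centre of its underside. Leave alone.
- spinning_top: wooden spinning top stood upside down on its handle on the tray, 60 mm wide, 67 mm high; origin at the centre of its underside. Leave alone.
- bud_vase: terracotta bud vase, 72 mm wide, 110 mm high; origin at the centre of its underside. Leave alone.
There are look-alikes about, which are no part of the job. What is meant by the part that bears frame_c is not turquoise, and is the larger of those in its own colour.

How it is judged:
By the outcome, as a careful person would: the job done as asked, in the order asked, and still so for the second after the job is handed in, with the robot touching nothing.
Of tealight1, tealight2, tealight3, tealight4 only 2 to 4 are there at a start; the rules pass over those that are not, and their reading is None.
At some moment in a run one of tealight1, tealight2, tealight3, tealight4 may be knocked a few centimetres aside while the robot is not near it.
It also fails if it takes over 192 s, if anything falls off the work surface, if the arm or the gripper's body presses on something with over 40 N, if the wrist force passes 120 N, or if a joint passes its speed limit or range.

ROBOT

A 7-joint arm with a two-finger parallel gripper is mounted at the origin on the work surface. World frame = base frame: x ahead of the robot, y to its left, z up, the work surface at z = 0. Lengths are in mm, angles in rad, forces in N, time in s.
With the tool pointing down it reaches from about 400 to 875 mm from the base axis. Payload 6.5 kg.
Tool frame: the origin (TCP) lies at the very end of the fingers, on their centre line; the grasp point (between the pads) lies manip.hold_point_z behind it (manip.hold_point_z is the distance from the TCP to the grasp point, in mm); z points along the fingers, y is the line along which they close (so a half turn about z gives the same grasp; the last joint's range is limited). The gripper opens to 88 mm and grips with 3 to 60 N. Pads are 18 mm wide; open, the fingers measure 123 mm over their backs; the gripper's body (75 mm by 187 mm) begins 45 mm behind the grasp point.
Start: joints at [-1.289, 0.536, -0.004, 1.538, 0.003, 1.067, -0.071], TCP at [221.534, 611.075, 238.716] pointing down, gripper open.
Joint ranges: [-2.7, 2.7], [-0.37, 2.16], [-1.27, 1.26], [0.24, 2.4], [-1.31, 4.45], [0.19, 1.91], [-2.76, 2.76]. Speed limits (rad/s): [2.39, 2.39, 3.14, 3.14, 3.14, 3.14, 3.14].

INTERFACE

Orientations are given as a 3x3 rotation matrix whose columns are the frame's x, y, z axes.
In Python, from bench import manip, cams gives the robot as it stands. The module is installed in compiled form; this text tells all that it offers.
- The arm moves only by the tool carry_out, never from a script. Its argument "targets" is a list of rows, each a list of 5 numbers: the shift along the tool's x, y, z in mm, then the turn about the tool's z in degrees, then the finger opening in mm, from 0 to 88.1. In form: [[tx, ty, tz, roll, grip], ...]. A call has 1 to 20 rows; each row shifts and turns the commanded pose from where the row before left it, along the tool's axes as they then stand; what a row does not reach is not made up. A row lasts 1/12 s, in which the tool goes at most 41.7 mm and 7.16 degrees, less where a joint would pass 70% of its speed; a pose out of reach is approached as far as the arm can. A call is refused whole if a number of a shift passes 41.7 or a number of a turn 7.16, either way. A call with a gripper value outside its range is refused whole. The fingers move at their own pace and stop on an object; "newtons" is the grip in N (left out, the last holds). Time passes only in rows, so rows that do not move let the fingers close. It gives the time, the measured TCP pose, the force, the opening and the grip force at its end, in the units of the state.
- manip.state(): the state, without advancing time (a new reading comes with each control period).
- cams.snapshot(name): name is "scene" or "top" or "wrist"; returns a dict with "img" (420x560x3 uint8, red, green, blue), "K" (3x3 intrinsics, pixels), "k1" (the pictures are not rectified: a ray, as slopes to the right and down, at radius r is drawn at 1 + k1 r^2 times it, then the intrinsics apply), "R" (3x3) and "t" (3): a world point X has camera coordinates R X + t. Camera axes: x right, y down, z forward; pixel columns grow to the right and rows downward; lengths in mm; the calibration is good to about 2 mm. A picture is of the moment at which its call begins. There is no depth.
- manip.close_job(): hands the job in; it is judged then, once.
The state is a dict: "t": time; "joints": joint angles; "joint_velocities": joint speeds; "joint_efforts": joint torques, N m; "position": TCP position; "tcp_rot": TCP orientation; "wrist_force": force on the tool from outside, world axes, zero at the start; "wrist_torque": the same for the moment, N m; "gripper_width": opening from 0.0 (shut) to 1.0 (fully open); "gripper_force": force on a finger pad.
Only numpy, scipy, OpenCV 4.12 (cv2) and the standard library are available. Lean on these libraries where they do the work, as an engineer would, in place of code of your own. Each camera call takes 0.05 s, during which the arm holds its last target. There are 200 camera calls.

## Working session

There is one attempt and no reset: what is moved stays moved. The work goes in short steps, Python scripts to look and compute and a tool call to move; the robot and the scene stay as the last step left them, time stands still between calls to the robot, and variables do not carry over. Pictures are saved under pics/ and viewed, at most 14 in all, crops included, and the job is handed in when it is done.

Besides the shell and the picture viewer there is one more tool, called after "Emit:" as name([rows], argument=value, ...), one row to a line, values as JSON. carry_out: Moves the arm, as the interface text tells. Its arguments: {"type":"object","properties":{"targets":{"type":"array"},"newtons":{"type":"number"}},"required":["targets"]}

```bash
mkdir -p pics; cat > h.py <<'E'
import numpy as np, cv2
from bench import manip, cams
def snap(n,f=None):
    s=cams.snapshot(n)
    if f: cv2.imwrite('pics/'+f,s['img'][:,:,::-1])
    np.savez('last_%s.npz'%n,**s)
    return s
def load(n): return dict(np.load('last_%s.npz'%n))
def proj(s,X):
    c=s['R']@np.array(X,float)+s['t']; a=c[:2]/c[2]; a=a*(1+float(s['k1'])*(a@a))
    return (s['K']@[a[0],a[1],1])[:2]
def pix(s,u,v,z):
    d=np.linalg.inv(s['K'])@[u,v,1]; a=d[:2].copy(); b=a.copy()
    for _ in range(30): b=a/(1+float(s['k1'])*(b@b))
    ray=s['R'].T@np.array([b[0],b[1],1]); o=-s['R'].T@s['t']
    return o+ray*(z-o[2])/ray[2]
E
python3 - <<'E'
from h import *
a=snap('scene','s0.png'); b=snap('top','t0.png')
print(manip.state(), manip.hold_point_z)
for s in (a,b): print(s['K'],s['k1'],-s['R'].T@s['t'])
E
```

```text
{'t': 0.1, 'joints': array([-1.2892173 ,  0.53710179, -0.00440603,  1.53871524,  0.00261859,
        1.06730019, -0.07117656]), 'joint_velocities': array([-0.00019466, -0.0020702 , -0.00121157, -0.00260535, -0.00072233,
        0.00055873,  0.00060196]), 'joint_efforts': array([ 1.48637173e-03, -5.72076595e+01,  9.93025862e-01, -2.52231717e+01,
       -5.63069049e-02,  1.34882992e-02,  2.47165940e-05]), 'position': array([221.38180584, 610.5781599 , 237.94265869]), 'tcp_rot': array([[-9.40157882e-01,  3.40738921e-01, -3.78735709e-04],
       [ 3.40739101e-01,  9.40156742e-01, -1.47140558e-03],
       [-1.45294220e-04, -1.51240362e-03, -9.99998846e-01]]), 'wrist_force': array([ 0.25600912,  0.4302066 , -0.56252027]), 'wrist_torque': array([ 0.00784433, -0.05601329,  0.05396101]), 'gripper_force': 0.0, 'gripper_width': 0.9993715940443346} 18.700000000000003
[[438.99428017   0.         273.56714033]
 [  0.         438.99428017 202.89941036]
 [  0.           0.           1.        ]] -0.027046648630417485 [1164.19606311 -524.28913069  875.02650608]
[[508.8074445    0.         288.57252072]
 [  0.         508.8074445  210.82113398]
 [  0.           0.           1.        ]] -0.0473898945993635 [ 264.55654558  -53.32295413 1537.81745621]
```

View pics/t0.png

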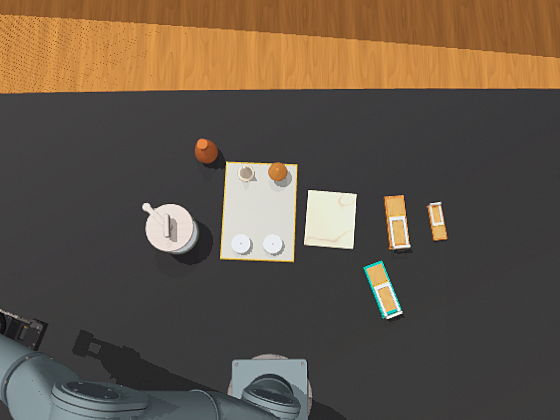

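View pics/s0.png

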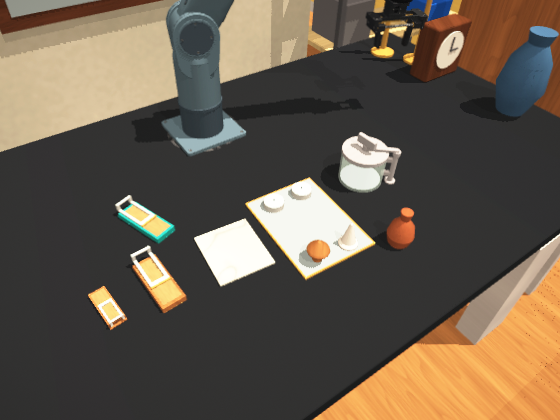

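The top view shows the jar at (172,228), its post at about (147,207), two tealights at (241,244) and (272,244), and the slab at (330,220). There are three frame candidates: large orange (397,222), small orange (437,221) and turquoise (383,290). I choose the large orange one, since it isn't turquoise and is the larger of its colour.

```bash
python3 - <<'E'
from h import *
s=load('top'); c=s['img'][135:325,140:450]
cv2.imwrite('pics/t0c.png',cv2.resize(c,None,fx=2.5,fy=2.5,interpolation=cv2.INTER_CUBIC)[:,:,::-1])
for n,u,v,z in [('tl1',241,243,26),('tl2',272,243,26),('slab',330,220,8),('framec',397,222,18),('grip',168,225,151),('post',147,207,120)]:print(n,pix(s,u,v,z).round(1))
E
```

```text
tl1 [446.3  81.5  26. ]
tl2 [445.5 -11.1  26. ]
slab [ 516.5 -187.7    8. ]
framec [ 506.8 -390.2   18. ]
grip [483.  272.6 151. ]
post [540.2 341.6 120. ]
```

View pics/t0c.png

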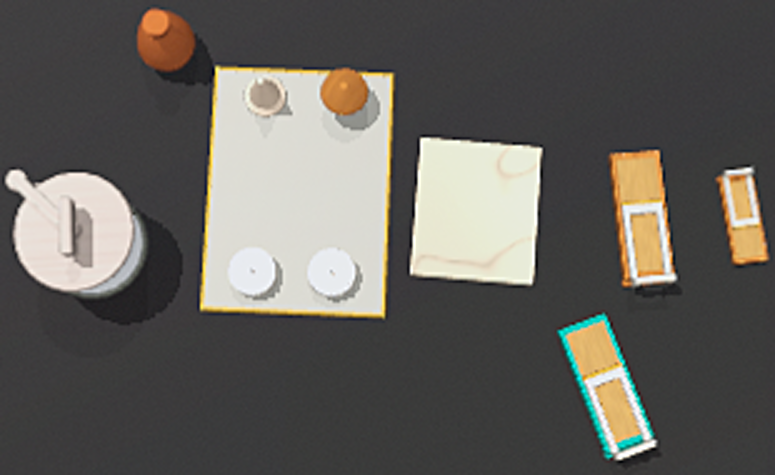

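The crop confirms the choice: the large orange frame spans (610,152) to (675,283), with its kickstand bar at the lower end. The jar's post is at (15,180) and the grip bar at (68,225). The post-to-grip distance comes out at 89.5 mm against 90 expected. I'll go above the lid.

Emit:
carry_out([
  [-30, -19, 0, 0, 88],
  [-30, -19, 0, 0, 88],
  [-30, -19, 0, 0, 88],
  [-30, -19, 0, 0, 88],
  [-30, -19, 0, 0, 88],
  [-30, -19, 0, 0, 88],
  [-30, -19, 0, 0, 88],
  [-30, -19, 0, 0, 88],
  [-30, -19, 0, 0, 88],
  [-30, -19, 0, 0, 88],
  [-30, -19, 0, 0, 88],
  [-30, -19, 0, 0, 88],
  [0, 0, 0, -5, 88],
  [0, 0, 0, -5, 88],
  [0, 0, 0, -5, 88],
  [0, 0, 0, -5, 88],
  [0, 0, 0, 0, 88],
  [0, 0, 0, 0, 88],
], newtons=30)

```text
t: 1.6
position: [482.1, 273.9, 238.5]
tcp_rot: [[-1.0, 0.001, -0.001], [0.001, 1.0, -0.0], [0.001, -0.0, -1.0]]
wrist_force: [-0.6, 0.2, -0.4]
gripper_width: 0.998
gripper_force: 0.0
```

```bash
cat >> h.py <<'E'
def to(x,y,z,a=None,st=None):
    "tool-axes shift to reach x,y,z (mm) and roll (deg) to reach yaw a of tool x"
    st=st or manip.state(); R=st['tcp_rot']; d=R.T@(np.array([x,y,z])-st['position'])
    cur=np.degrees(np.arctan2(R[1,0],R[0,0]))
    print('shift',d.round(1),'len',np.linalg.norm(d).round(1),'yaw',cur.round(1),'roll',None if a is None else round(((cur-a+180)%360)-180,1))
def st():
    s=manip.state(); print('t',round(s['t'],2),'p',s['position'].round(1),'j',s['joints'].round(2),'F',s['wrist_force'].round(1),'w',round(s['gripper_width']*88.1,1),'gf',round(s['gripper_force'],1)); return s
E
python3 - <<'E'
from h import *
st(); s=snap('wrist','w1.png'); print(-s['R'].T@s['t'],s['R'])
for p in [(484,273,151),(540,342,120)]: print(proj(s,p))
E
```

```text
t 1.6 p [482.1 273.9 238.5] j [-0.63  0.37  0.04  1.8  -0.02  0.97  0.99] F [-0.6  0.2 -0.4] w 87.9 gf 0.0
[401.31179152 273.99237563 384.96467211] [[ 1.72455039e-03  9.99998511e-01  6.67743261e-05]
 [ 9.50709832e-01 -1.66025470e-03  3.10077505e-01]
 [ 3.10077154e-01 -4.71261274e-04 -9.50711279e-01]]
[280.86614958 221.92063927]
[348.93223368 263.5588606 ]
```

View pics/w1.png

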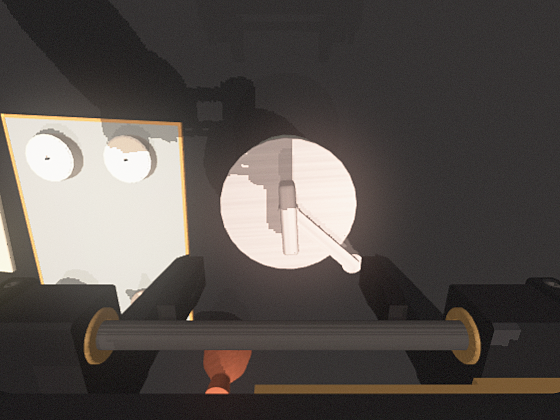

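The wrist view shows the bar from (287,181) to (290,254), the lid disc centred at about (288,203), and the post at (352,263).

```bash
python3 - <<'E'
from h import *
s=load('wrist')
for u,v,z in [(287.5,182,151),(290,254,151),(288.5,203,114),(352,263,122)]: print(pix(s,u,v,z).round(1))
print(proj(s,(514,268,151)),proj(s,(450,268,151)),proj(s,(514,268,123)))
to(484,268,122,-177)
E
```

```text
[449.4 278.5 151. ]
[514.2 281.  151. ]
[477.6 280.3 114. ]
[538.3 344.5 122. ]
[275.33053343 253.79116779] [274.64884487 182.80376388] [275.94217759 241.2793253 ]
shift [ -1.9  -5.9 116.5] len 116.7 yaw 179.9 roll -3.1
```

Emit:
carry_out([
  [0, 4.5, 0, -2, 60],
  [0, 0, 30, 0, 60],
  [0, 0, 30, 0, 60],
  [0, 0, 30, 0, 60],
  [0, 0, 15, 0, 60],
  [0, 0, 9.5, 0, 60],
  [0, 0, 0, 0, 30],
  [0, 0, 0, 0, 10],
  [0, 0, 0, 0, 10],
  [0, 0, 0, 0, 10],
  [0, 0, 0, 0, 10],
  [0, 0, 0, 0, 10],
  [0, 0, 0, 0, 10],
  [0, 0, 0, 0, 10],
], newtons=30)

```text
t: 2.82
position: [482.3, 279.6, 124.6]
tcp_rot: [[-0.999, -0.037, 0.001], [-0.037, 0.999, 0.001], [-0.001, 0.001, -1.0]]
wrist_force: [-0.5, 3.3, 0.3]
gripper_width: 0.157
gripper_force: 30.0
```

```bash
python3 - <<'E'
from h import *
print(st()['wrist_torque']); to(484,268,122)
E
```

```text
t 2.82 p [482.3 279.6 124.6] j [-0.62  0.53  0.02  1.87 -0.02  0.73  1.02] F [-0.5  3.3  0.3] w 13.8 gf 30.0
[ 0.63138883 -0.05707791  0.20990138]
shift [ -1.3 -11.6   2.6] len 12.0 yaw -177.9 roll None
```

Emit:
carry_out([
  [0, 0.5, -0.5, -5, 10],
  [0, 0, -0.94, -5, 10],
  [0, 0, -0.94, -5, 10],
  [0, 0, -0.94, -5, 10],
  [0, 0, -0.94, -5, 10],
  [0, 0, -0.94, -5, 10],
  [0, 0, -0.94, -5, 10],
  [0, 0, -0.94, -5, 10],
  [0, 0, -0.94, -5, 10],
  [0, 0, -0.94, -5, 10],
  [0, 0, -0.94, -5, 10],
  [0, 0, -0.94, -5, 10],
  [0, 0, -0.94, -5, 10],
  [0, 0, -0.94, -5, 10],
  [0, 0, -0.5, -3, 10],
  [0, 0, 0, 0, 10],
], newtons=45)

```text
t: 4.15
position: [483.3, 278.2, 138.0]
tcp_rot: [[-0.257, -0.966, 0.001], [-0.966, 0.257, -0.0], [0.0, -0.001, -1.0]]
wrist_force: [-0.1, -2.7, 3.9]
gripper_width: 0.154
gripper_force: 45.0
```

```bash
python3 - <<'E'
from h import *
print(st()['wrist_torque']); to(482,280,122)
s=snap('top','t2.png'); cv2.imwrite('pics/t2c.png',cv2.resize(s['img'][160:280,110:270],None,fx=4,fy=4,interpolation=cv2.INTER_CUBIC)[:,:,::-1])
E
```

```text
t 4.15 p [483.3 278.2 138. ] j [-0.38  0.53 -0.3   1.85  0.21  0.79  2.1 ] F [-0.1 -2.7  3.9] w 13.6 gf 45.0
[-0.21734597 -0.08626784 -0.07126078]
shift [-1.4  1.8 16. ] len 16.2 yaw -104.9 roll None
```

Emit:
carry_out([
  [-3.7, 6.9, 0, 5, 10],
  [-3.7, 6.9, 0, 5, 10],
  [-3.7, 6.9, 0, 5, 10],
  [-3.7, 6.9, 0, 5, 10],
  [-3.7, 6.9, 0, 5, 10],
  [-3.7, 6.9, 0, 5, 10],
  [0, 0, 0, 0, 10],
])

```text
t: 4.78
position: [456.1, 319.3, 138.0]
tcp_rot: [[-0.708, -0.706, 0.002], [-0.706, 0.708, 0.002], [-0.002, -0.0, -1.0]]
wrist_force: [1.2, 0.1, 3.4]
gripper_width: 0.153
gripper_force: 45.0
```

```bash
python3 - <<'E'
from h import *
print(st()['wrist_torque'])
p=np.array([541.5,347.4]);r=p-[483.3,278.2]
for t in (30,):
  a=np.radians(-t);print(p-np.array([[np.cos(a),-np.sin(a)],[np.sin(a),np.cos(a)]])@r)
to(0,0,0)
E
```

```text
t 4.78 p [456.1 319.3 138. ] j [-0.56  0.52 -0.17  1.86  0.12  0.77  1.56] F [1.2 0.1 3.4] w 13.5 gf 45.0
[-0.1538223  -0.56708707 -0.15228492]
[456.4973215  316.57104206]
shift [548.9  95.8 136.7] len 573.7 yaw -135.1 roll None
```

View pics/t2c.png

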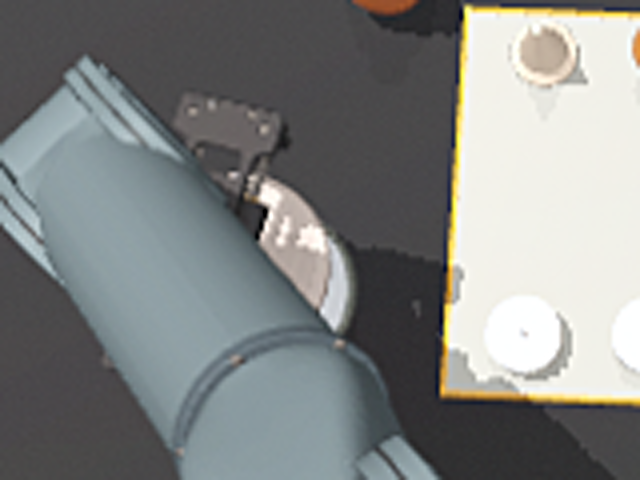

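The arm hides most of the jar in that view, but the forces are small and the path is following the circle. I'll continue the swing to about 113°.

Emit:
carry_out([
  [-3.7, 6.9, 0, 5, 10],
  [-3.7, 6.9, 0, 5, 10],
  [-3.7, 6.9, 0, 5, 10],
  [-3.7, 6.9, 0, 5, 10],
  [-3.7, 6.9, 0, 5, 10],
  [-3.7, 6.9, 0, 5, 10],
  [-3.7, 6.9, 0, 5, 10],
  [-3.7, 6.9, 0, 5, 10],
  [-3.7, 6.9, 0, 5, 10],
  [-3.7, 6.9, 0, 5, 10],
  [-3.7, 6.9, 0, 5, 10],
  [-3.7, 6.9, 0, 5, 10],
  [-3.7, 6.9, 0, 5, 10],
  [-3.7, 6.9, 0, 5, 10],
  [-3.7, 6.9, 0, 5, 10],
  [-3.7, 6.9, 0, 5, 10],
  [-2.2, 4.2, 0, 3, 10],
  [0, 0, 0, 0, 10],
])

```text
t: 6.28
position: [500.9, 428.5, 137.6]
tcp_rot: [[-0.789, 0.615, -0.0], [0.615, 0.789, 0.001], [0.001, 0.001, -1.0]]
wrist_force: [-3.0, 1.8, 4.9]
gripper_width: 0.154
gripper_force: 45.0
```

```bash
python3 - <<'E'
from h import *
print(st()['wrist_torque'])
to(0,0,0)
p=np.array([[483.3,278.2],[456.1,319.3],manip.state()['position'][:2]])
A=2*(p[1:]-p[0]);b=(p[1:]**2).sum(1)-(p[0]**2).sum();c=np.linalg.solve(A,b);print(c,np.linalg.norm(p-c,axis=1))
E
```

```text
t 6.28 p [500.9 428.5 137.6] j [-0.9   0.67  0.19  1.6  -0.15  0.89  0.25] F [-3.   1.8  4.9] w 13.6 gf 45.0
[ 0.0984827   0.36561167 -0.14435535]
shift [ 131.6 -646.   137.3] len 673.4 yaw 142.1 roll None
[543.19163456 347.38679952] [91.50858494 91.50858494 91.50858494]
```

Emit:
carry_out([
  [0, 0, 0, 0, 50],
  [0, 0, 0, 0, 50],
  [0, 0, 0, 0, 50],
  [0, 0, 0, 0, 50],
  [0, 0, 0, 0, 50],
  [0, 0, -15, 0, 50],
  [0, 0, -25, 0, 50],
  [0, 0, -25, 0, 50],
  [-18.9, -34.2, 0, 0, 88],
  [-18.9, -34.2, 0, 0, 88],
  [-18.9, -34.2, 0, 0, 88],
  [-18.9, -34.2, 0, 0, 88],
  [-18.9, -34.2, 0, 0, 88],
  [-18.9, -34.2, 0, 0, 88],
  [-18.9, -34.2, 0, 0, 88],
  [-18.9, -34.2, 0, 0, 88],
  [-18.9, -34.2, 0, 0, 88],
], newtons=15)

```text
t: 7.7
position: [445.2, 78.4, 202.6]
tcp_rot: [[-0.789, 0.614, 0.0], [0.614, 0.789, 0.0], [-0.0, 0.0, -1.0]]
wrist_force: [1.2, -0.9, -0.1]
gripper_width: 0.999
gripper_force: 0.0
```

Emit:
carry_out([
  [0, 0, 0, 6.5, 88],
  [0, 0, 0, 6.5, 88],
  [0, 0, 0, 6.5, 88],
  [0, 0, 0, 6.5, 88],
  [0, 0, 0, 6.5, 88],
  [0, 0, 0, 6.5, 88],
  [0, 0, 0, 6.5, 88],
  [0, 0, 0, 6.5, 88],
  [0, 0, 0, 0, 88],
  [0, 0, 0, 0, 88],
])

```text
t: 8.53
position: [445.8, 80.2, 202.5]
tcp_rot: [[-0.005, 1.0, 0.0], [1.0, 0.005, -0.0], [-0.0, 0.0, -1.0]]
wrist_force: [0.3, -0.0, -0.3]
gripper_width: 0.999
gripper_force: 0.0
```

```bash
python3 - <<'E'
from h import *
st(); s=snap('wrist','w3.png');print(proj(s,(446,81,26)),proj(s,(445,-11,26)))
E
```

```text
t 8.53 p [445.8  80.2 202.5] j [-0.68  0.27  0.47  2.1  -0.16  0.81 -0.11] F [ 0.3 -0.  -0.3] w 88.0 gf 0.0
[282.19386763 193.67591301] [281.01624394 265.65239722]
```

View pics/w3.png

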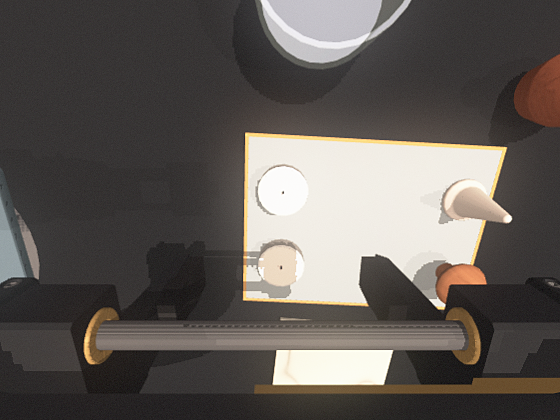

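The wrist view shows tealight tops centred at (283,190) and (281,266), and the jar at the top of the image is open.

```bash
python3 - <<'E'
from h import *
s=load('wrist')
for u,v in [(283,190),(281,266.5),(258,190),(308,190),(258.5,266.5),(304,266.5)]: print(pix(s,u,v,26).round(1))
to(*pix(s,283,190,26)[:2],13,90)
E
```

```text
[446.9  85.3  26. ]
[445.  -12.2  26. ]
[418.4  85.2  26. ]
[475.4  85.5  26. ]
[417.  -12.3  26. ]
[473.6 -12.   26. ]
shift [  5.1   1.1 189.5] len 189.6 yaw 90.3 roll 0.3
```

Emit:
carry_out([
  [4, 1, 0, 0, 88],
  [0, 0, 35, 0, 88],
  [0, 0, 35, 0, 88],
  [0, 0, 35, 0, 88],
  [0, 0, 35, 0, 88],
  [0, 0, 30, 0, 88],
  [0, 0, 14, 0, 88],
  [0, 0, 5.5, 0, 88],
  [0, 0, 0, 0, 50],
  [0, 0, 0, 0, 50],
  [0, 0, 0, 0, 50],
  [0, 0, 0, 0, 50],
  [0, 0, 0, 0, 50],
  [0, 0, 0, 0, 50],
], newtons=15)

```text
t: 9.75
position: [447.7, 84.6, 13.9]
tcp_rot: [[-0.002, 1.0, 0.002], [1.0, 0.002, 0.001], [0.001, 0.002, -1.0]]
wrist_force: [-0.1, 0.6, 8.1]
gripper_width: 0.65
gripper_force: 15.0
```

Emit:
carry_out([
  [0, 0, -20, 0, 50],
  [0, 0, -35, 0, 50],
  [0, 0, -35, 0, 50],
  [0, 0, -35, 0, 50],
  [0, 0, -25, 0, 50],
  [0, 0, 0, 0, 50],
])

```text
t: 10.25
position: [449.8, 84.9, 167.5]
tcp_rot: [[-0.001, 1.0, 0.008], [1.0, 0.001, 0.003], [0.003, 0.008, -1.0]]
wrist_force: [1.1, 0.1, -0.4]
gripper_width: 0.656
gripper_force: 15.0
```

```bash
python3 - <<'E'
from h import *
st(); s=snap('wrist','w4.png'); to(484,279.5,163,90); print(proj(s,(484,279.5,95)))
E
```

```text
t 10.25 p [449.8  84.9 167.5] j [-0.67  0.34  0.47  2.12 -0.23  0.72 -0.06] F [ 1.1  0.1 -0.4] w 57.8 gf 15.0
shift [194.5  35.8   3. ] len 197.8 yaw 90.1 roll 0.1
[338.34234887 -78.42967861]
```

Emit:
carry_out([
  [32.4, 5.8, 0, 0, 50],
  [32.4, 5.8, 0, 0, 50],
  [32.4, 5.8, 0, 0, 50],
  [32.4, 5.8, 0, 0, 50],
  [32.4, 5.8, 0, 0, 50],
  [32.4, 5.8, 0, 0, 50],
  [0, 0, 0, 0, 50],
  [0, 0, 0, 0, 50],
])

```text
t: 10.97
position: [480.3, 280.2, 161.3]
tcp_rot: [[-0.005, 1.0, -0.002], [1.0, 0.005, -0.001], [-0.001, -0.002, -1.0]]
wrist_force: [1.3, 0.0, -0.4]
gripper_width: 0.651
gripper_force: 15.0
```

```bash
python3 - <<'E'
from h import *
st(); s=snap('wrist','w5.png'); to(484,279.5,36,90)
im=s['img'].copy()
for k in range(60):
    a=k*np.pi/30; u=proj(s,(484+63.5*np.cos(a),279.5+63.5*np.sin(a),95)); cv2.circle(im,tuple(int(x) for x in u),1,(255,0,0),-1)
cv2.imwrite('pics/w5b.png',im[:,:,::-1])
E
```

```text
t 10.97 p [480.3 280.2 161.3] j [-0.92  0.5   0.41  1.87 -0.26  0.82 -0.37] F [ 1.3  0.  -0.4] w 57.4 gf 15.0
shift [  1.5   3.8 125.5] len 125.5 yaw 90.1 roll 0.1
```

View pics/w5b.png

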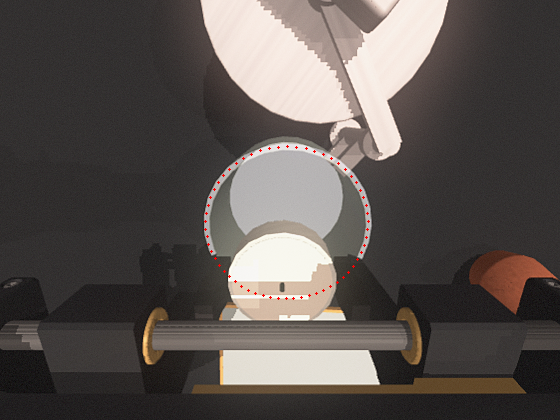

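The red ring, the jar rim projected at (484, 279.5), lies right on the rim in the picture. I'll lower the tealight and release it.

Emit:
carry_out([
  [0, 3.5, 0, 0, 50],
  [0, 0, 30, 0, 50],
  [0, 0, 30, 0, 50],
  [0, 0, 30, 0, 50],
  [0, 0, 20, 0, 50],
  [0, 0, 13, 0, 50],
  [0, 0, 0, 0, 50],
  [0, 0, 0, 0, 68],
  [0, 0, 0, 0, 68],
  [0, 0, 0, 0, 68],
  [0, 0, 0, 0, 68],
  [0, 0, 0, 0, 68],
  [0, 0, -30, 0, 68],
  [0, 0, -35, 0, 68],
  [0, 0, -35, 0, 68],
  [0, 0, -35, 0, 68],
  [0, 0, -10, 0, 68],
  [0, 0, 0, 0, 68],
])

```text
t: 12.52
position: [486.8, 279.8, 188.4]
tcp_rot: [[-0.001, 1.0, 0.005], [1.0, 0.001, 0.004], [0.004, 0.005, -1.0]]
wrist_force: [-0.2, 0.7, -0.4]
gripper_width: 0.769
gripper_force: 0.0
```

```bash
python3 - <<'E'
from h import *
st(); s=snap('wrist','w6.png'); to(445.5,-12,182,90)
t=snap('top')
a=cv2.resize(t['img'][150:270,140:310],(420,296)); cv2.imwrite('pics/w6b.png',np.vstack([a,cv2.resize(s['img'],(420,300))])[:,:,::-1])
E
```

```text
t 12.52 p [486.8 279.8 188.4] j [-0.93  0.47  0.43  1.85 -0.25  0.87 -0.38] F [-0.2  0.7 -0.4] w 67.8 gf 0.0
shift [-291.2  -40.5    3.4] len 294.0 yaw 90.1 roll 0.1
```

View pics/w6b.png

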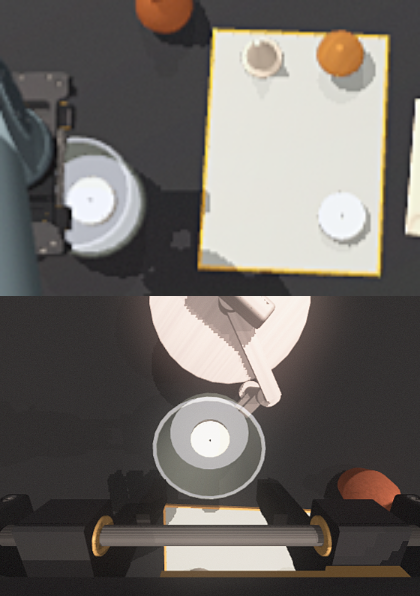

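Tealight 1 lies flat in the jar. Tealight 2 was knocked from (272,243) to about (278.5,237.5) in the top view.

```bash
python3 - <<'E'
from h import *
t=load('top'); p=pix(t,278.5,237.3,26); print(p); to(p[0],p[1],192,90)
E
```

```text
[462.48155321 -30.62123704  26.        ]
shift [-309.3  -22.5   -7.5] len 310.2 yaw 90.1 roll 0.1
```

Emit:
carry_out([
  [-38.7, -2.8, -1, 0, 88],
  [-38.7, -2.8, -1, 0, 88],
  [-38.7, -2.8, -1, 0, 88],
  [-38.7, -2.8, -1, 0, 88],
  [-38.7, -2.8, -1, 0, 88],
  [-38.7, -2.8, -1, 0, 88],
  [-38.7, -2.8, -1, 0, 88],
  [-38.7, -2.8, -1, 0, 88],
  [0, 0, 0, 0, 88],
  [0, 0, 0, 0, 88],
])

```text
t: 13.45
position: [461.5, -33.1, 191.6]
tcp_rot: [[0.004, 1.0, -0.003], [1.0, -0.004, -0.001], [-0.001, -0.003, -1.0]]
wrist_force: [0.6, 0.2, -0.4]
gripper_width: 0.999
gripper_force: 0.0
```

```bash
python3 - <<'E'
from h import *
st(); s=snap('wrist','w7.png')
g=cv2.cvtColor(s['img'],cv2.COLOR_RGB2GRAY); u,v=proj(s,(462.5,-30.6,26)); print(u,v)
# circle fit over candidate centres: edge strength along projected 29 mm circle
gx=cv2.Sobel(g,cv2.CV_32F,1,0);gy=cv2.Sobel(g,cv2.CV_32F,0,1);m=np.hypot(gx,gy)
best=max(((sum(m[int(round(q[1])),int(round(q[0]))] for k in range(24) for q in [proj(s,(462.5+dx+29*np.cos(k*.262),-30.6+dy+29*np.sin(k*.262),26))]),dx,dy) for dx in range(-12,13,2) for dy in range(-12,13,2)))
print(best); to(462.5+best[1],-30.6+best[2],13,90)
im=s['img'].copy()
for k in range(24):
    q=proj(s,(462.5+best[1]+29*np.cos(k*.262),-30.6+best[2]+29*np.sin(k*.262),26)); cv2.circle(im,tuple(int(round(x)) for x in q),1,(255,0,0),-1)
cv2.imwrite('pics/w7b.png',im[:,:,::-1])
E
```

```text
t 13.45 p [461.5 -33.1 191.6] j [-0.47  0.31  0.53  2.08 -0.22  0.8   0.19] F [ 0.6  0.2 -0.4] w 88.0 gf 0.0
283.35810613951963 194.39414343981406
(np.float32(4503.4844), 0, 2)
shift [  2.6   1.1 178.6] len 178.6 yaw 90.0 roll -0.0
```

View pics/w7b.png

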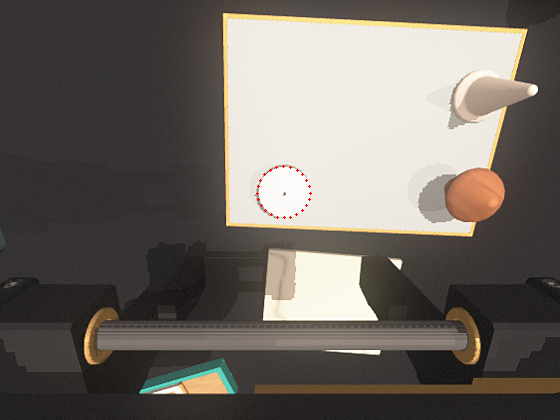

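The fitted ring sits exactly on the tealight at (284,193). I'll grasp it.

Emit:
carry_out([
  [3.5, 1, 0, 0, 88],
  [0, 0, 35, 0, 88],
  [0, 0, 35, 0, 88],
  [0, 0, 35, 0, 88],
  [0, 0, 35, 0, 88],
  [0, 0, 24, 0, 88],
  [0, 0, 10, 0, 88],
  [0, 0, 4.5, 0, 88],
  [0, 0, 0, 0, 50],
  [0, 0, 0, 0, 50],
  [0, 0, 0, 0, 50],
  [0, 0, 0, 0, 50],
  [0, 0, 0, 0, 50],
  [0, 0, 0, 0, 50],
], newtons=15)

```text
t: 14.67
position: [464.7, -27.3, 15.4]
tcp_rot: [[-0.001, 1.0, 0.002], [1.0, 0.001, 0.0], [0.0, 0.002, -1.0]]
wrist_force: [-0.9, 0.9, 7.6]
gripper_width: 0.649
gripper_force: 15.0
```

Emit:
carry_out([
  [0, 0, -20, 0, 50],
  [0, 0, -35, 0, 50],
  [0, 0, -35, 0, 50],
  [0, 0, -35, 0, 50],
  [0, 0, -30, 0, 50],
  [0, 0, 0, 0, 50],
  [0, 0, 0, 0, 50],
])

```text
t: 15.25
position: [465.0, -27.1, 170.9]
tcp_rot: [[-0.002, 1.0, 0.004], [1.0, 0.002, 0.001], [0.001, 0.004, -1.0]]
wrist_force: [0.7, 0.8, -0.1]
gripper_width: 0.65
gripper_force: 15.0
```

```bash
python3 - <<'E'
from h import *
st();to(484,279.5,165,90)
E
```

```text
t 15.25 p [465.  -27.1 170.9] j [-0.48  0.36  0.54  2.1  -0.27  0.75  0.23] F [ 0.7  0.8 -0.1] w 57.3 gf 15.0
shift [306.6  19.5   6.4] len 307.3 yaw 90.1 roll 0.1
```

Emit:
carry_out([
  [38.3, 2.4, 0, 0, 50],
  [38.3, 2.4, 0, 0, 50],
  [38.3, 2.4, 0, 0, 50],
  [38.3, 2.4, 0, 0, 50],
  [38.3, 2.4, 0, 0, 50],
  [38.3, 2.4, 0, 0, 50],
  [38.3, 2.4, 0, 0, 50],
  [38.3, 2.4, 0, 0, 50],
  [0, 0, 0, 0, 50],
  [0, 0, 0, 0, 50],
  [0, 0, 0, 0, 50],
])

```text
t: 16.17
position: [481.9, 277.7, 168.0]
tcp_rot: [[-0.001, 1.0, -0.002], [1.0, 0.001, -0.002], [-0.002, -0.002, -1.0]]
wrist_force: [-0.6, -0.7, -0.7]
gripper_width: 0.657
gripper_force: 15.0
```

```bash
python3 - <<'E'
from h import *
st();to(484,279.5,40,90)
E
```

```text
t 16.17 p [481.9 277.7 168. ] j [-0.95  0.5   0.46  1.87 -0.29  0.84 -0.35] F [-0.6 -0.7 -0.7] w 57.9 gf 15.0
shift [  2.1   2.3 128. ] len 128.0 yaw 90.1 roll 0.1
```

Emit:
carry_out([
  [2, 2, 0, 0, 50],
  [0, 0, 30, 0, 50],
  [0, 0, 30, 0, 50],
  [0, 0, 30, 0, 50],
  [0, 0, 25, 0, 50],
  [0, 0, 14, 0, 50],
  [0, 0, 0, 0, 50],
  [0, 0, 0, 0, 68],
  [0, 0, 0, 0, 68],
  [0, 0, 0, 0, 68],
  [0, 0, 0, 0, 68],
  [0, 0, 0, 0, 68],
  [0, 0, -30, 0, 68],
  [0, 0, -35, 0, 68],
  [0, 0, -35, 0, 68],
  [0, 0, -35, 0, 68],
  [0, 0, -25, 0, 68],
  [0, 0, 0, 0, 68],
  [0, 0, 0, 0, 68],
])

```text
t: 17.75
position: [485.5, 281.6, 202.2]
tcp_rot: [[-0.002, 1.0, 0.003], [1.0, 0.002, 0.003], [0.003, 0.003, -1.0]]
wrist_force: [-0.2, 0.5, -0.7]
gripper_width: 0.773
gripper_force: 0.0
```

```bash
python3 - <<'E'
from h import *
st(); s=snap('wrist','w8.png'); to(501,428.5,200,142)
t=snap('top')
a=cv2.resize(t['img'][150:270,140:310],(420,296)); cv2.imwrite('pics/w8b.png',np.vstack([a,cv2.resize(s['img'],(420,300))])[:,:,::-1])
E
```

```text
t 17.75 p [485.5 281.6 202.2] j [-0.97  0.46  0.48  1.84 -0.27  0.9  -0.37] F [-0.2  0.5 -0.7] w 68.1 gf 0.0
shift [147.3  16.7   0.8] len 148.3 yaw 90.1 roll -51.9
```

View pics/w8b.png

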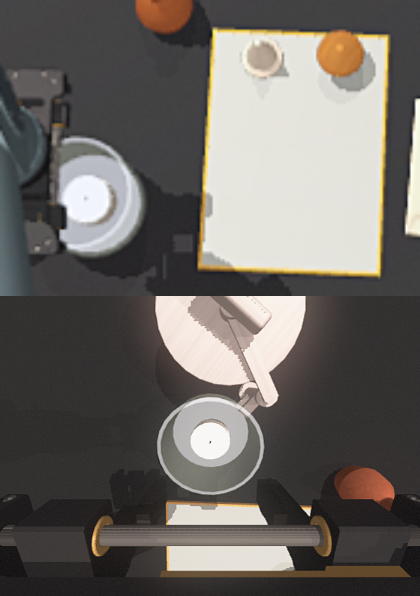

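The two tealights are stacked flat in the jar at (210,440) in the lower half, and the tray is cleared. Next I'll close the lid.

Emit:
carry_out([
  [36.8, 4.2, 0, 0, 60],
  [36.8, 4.2, 0, 0, 60],
  [36.8, 4.2, 0, 0, 60],
  [36.8, 4.2, 0, 0, 60],
  [0, 0, 0, -6.5, 60],
  [0, 0, 0, -6.5, 60],
  [0, 0, 0, -6.5, 60],
  [0, 0, 0, -6.5, 60],
  [0, 0, 0, -6.5, 60],
  [0, 0, 0, -6.5, 60],
  [0, 0, 0, -6.5, 60],
  [0, 0, 0, -6.5, 60],
  [0, 0, 0, 0, 60],
  [0, 0, 0, 0, 60],
])

```text
t: 19.02
position: [500.8, 427.6, 198.9]
tcp_rot: [[-0.787, 0.617, -0.002], [0.617, 0.787, -0.001], [0.001, -0.002, -1.0]]
wrist_force: [-0.2, -0.1, 0.8]
gripper_width: 0.681
gripper_force: 0.0
```

```bash
python3 - <<'E'
from h import *
st(); to(501,428.5,137.7,142)
E
```

```text
t 19.02 p [500.8 427.6 198.9] j [-0.93  0.6   0.23  1.56 -0.15  1.    0.25] F [-0.2 -0.1  0.8] w 60.0 gf 0.0
shift [ 0.3  1.  61.2] len 61.2 yaw 141.9 roll -0.1
```

Emit:
carry_out([
  [0, 1, 20, 0, 60],
  [0, 0, 25, 0, 60],
  [0, 0, 12, 0, 60],
  [0, 0, 4.2, 0, 60],
  [0, 0, 0, 0, 10],
  [0, 0, 0, 0, 10],
  [0, 0, 0, 0, 10],
  [0, 0, 0, 0, 10],
  [0, 0, 0, 0, 10],
  [0, 0, 0, 0, 10],
  [0, 0, 0, 0, 10],
], newtons=45)

```text
t: 19.93
position: [502.1, 429.0, 139.6]
tcp_rot: [[-0.789, 0.615, 0.0], [0.615, 0.789, 0.0], [-0.0, 0.0, -1.0]]
wrist_force: [-0.1, -2.2, 0.8]
gripper_width: 0.176
gripper_force: 0.6
```

Emit:
carry_out([
  [1.9, -4.3, 0, -3, 10],
  [3.08, -7.2, 0, -5, 10],
  [3.08, -7.2, 0, -5, 10],
  [3.08, -7.2, 0, -5, 10],
  [3.08, -7.2, 0, -5, 10],
  [3.08, -7.2, 0, -5, 10],
  [3.08, -7.2, 0, -5, 10],
  [3.08, -7.2, 0, -5, 10],
  [3.08, -7.2, 0, -5, 10],
  [3.08, -7.2, 0, -5, 10],
  [3.08, -7.2, 0, -5, 10],
  [3.08, -7.2, 0, -5, 10],
  [3.08, -7.2, 0, -5, 10],
  [3.08, -7.2, 0, -5, 10],
  [3.08, -7.2, 0, -5, 10],
  [3.08, -7.2, 0, -5, 10],
  [3.08, -7.2, 0, -5, 10],
  [0, 0, 0, 0, 10],
])

```text
t: 21.43
position: [457.4, 316.5, 139.5]
tcp_rot: [[-0.706, -0.708, -0.001], [-0.708, 0.706, -0.002], [0.002, -0.001, -1.0]]
wrist_force: [-3.2, -2.0, 3.8]
gripper_width: 0.153
gripper_force: 45.0
```

```bash
python3 - <<'E'
from h import *
st(); to(456.1,319.3,138,-135.1)
E
```

```text
t 21.43 p [457.4 316.5 139.5] j [-0.57  0.51 -0.15  1.86  0.1   0.78  1.58] F [-3.2 -2.   3.8] w 13.5 gf 45.0
shift [-1.1  2.9  1.4] len 3.4 yaw -134.9 roll 0.2
```

Tracking well. I'll do the remaining 30°, with a small press against the end stop.

Emit:
carry_out([
  [3.08, -7.2, 0, -5, 10],
  [3.08, -7.2, 0, -5, 10],
  [3.08, -7.2, 0, -5, 10],
  [3.08, -7.2, 0, -5, 10],
  [3.08, -7.2, 0, -5, 10],
  [3.08, -7.2, 0, -5, 10],
  [0, 0, 0, 0, 10],
  [0, 0, 0, 0, 10],
])

```text
t: 22.1
position: [483.2, 278.5, 139.3]
tcp_rot: [[-0.262, -0.965, -0.002], [-0.965, 0.262, -0.003], [0.003, 0.001, -1.0]]
wrist_force: [-3.4, -5.2, 7.3]
gripper_width: 0.156
gripper_force: 45.0
```

```bash
python3 - <<'E'
from h import *
print(st()['wrist_torque']); to(483.3,278.2,138,-104.9)
E
```

```text
t 22.1 p [483.2 278.5 139.3] j [-0.4   0.53 -0.27  1.85  0.19  0.79  2.11] F [-3.4 -5.2  7.3] w 13.8 gf 45.0
[-1.18845431  0.60826186 -0.14812802]
shift [ 0.3 -0.2  1.3] len 1.4 yaw -105.2 roll -0.3
```

Emit:
carry_out([
  [0.4, -0.9, 0, 0, 10],
  [0, 0, 0.94, 5, 10],
  [0, 0, 0.94, 5, 10],
  [0, 0, 0.94, 5, 10],
  [0, 0, 0.94, 5, 10],
  [0, 0, 0.94, 5, 10],
  [0, 0, 0.94, 5, 10],
  [0, 0, 0.94, 5, 10],
  [0, 0, 0.94, 5, 10],
  [0, 0, 0.94, 5, 10],
  [0, 0, 0.94, 5, 10],
  [0, 0, 0.94, 5, 10],
  [0, 0, 0.94, 5, 10],
  [0, 0, 0.94, 5, 10],
  [0, 0, 0.94, 5, 10],
  [0, 0, 0.6, 3, 10],
  [0, 0, 0, 2, 10],
  [0, 0, 0, 2, 10],
  [0, 0, 0, 0, 10],
])

```text
t: 23.68
position: [480.7, 281.5, 125.5]
tcp_rot: [[-0.999, 0.033, -0.005], [0.033, 0.999, -0.0], [0.005, -0.001, -1.0]]
wrist_force: [-10.5, -0.8, 9.3]
gripper_width: 0.16
gripper_force: 45.0
```

```bash
python3 - <<'E'
from h import *
print(st()['wrist_torque']); to(483.3,278.2,126,-178)
E
```

```text
t 23.68 p [480.7 281.5 125.5] j [-0.66  0.53  0.06  1.87 -0.05  0.74  0.97] F [-10.5  -0.8   9.3] w 14.1 gf 45.0
[0.23023906 2.02692375 0.9040694 ]
shift [-2.7 -3.2 -0.5] len 4.2 yaw 178.1 roll -3.9
```

The lid reached the stop: yaw is 4° past where it started, at 0.9 N m, and the height is back to its starting value. I'll release it and go above the frame's kickstand bar.

Emit:
carry_out([
  [0, 0, 0, -2, 10],
  [0, 0, 0, 0, 45],
  [0, 0, 0, 0, 45],
  [0, 0, 0, 0, 45],
  [0, 0, 0, 0, 45],
  [0, 0, 0, 0, 45],
  [0, 0, -15, 0, 45],
  [0, 0, -30, 0, 45],
  [0, 0, -35, 0, 45],
  [0, 0, -35, 0, 45],
], newtons=5)

```text
t: 24.52
position: [483.9, 279.4, 241.4]
tcp_rot: [[-1.0, -0.0, -0.001], [-0.0, 1.0, -0.001], [0.001, -0.001, -1.0]]
wrist_force: [1.2, 0.4, 0.1]
gripper_width: 0.513
gripper_force: 0.0
```

Emit:
carry_out([
  [1.8, -40, 0, 0, 45],
  [1.8, -40, 0, 0, 45],
  [1.8, -40, 0, 0, 45],
  [1.8, -40, 0, 0, 45],
  [1.8, -40, 0, 0, 45],
  [1.8, -40, 0, 0, 45],
  [1.8, -40, 0, 0, 45],
  [1.8, -40, 0, 0, 45],
  [1.8, -40, 0, 0, 45],
  [1.8, -40, 0, 0, 45],
  [1.8, -40, 0, 0, 45],
  [1.8, -40, 0, 0, 45],
  [1.8, -40, 0, 0, 45],
  [1.8, -40, 0, 0, 45],
  [1.8, -40, 0, 0, 45],
  [1.8, -40, 0, 0, 45],
  [1.8, -40, 0, 0, 45],
  [0, 0, 0, 0, 45],
])

```text
t: 26.02
position: [451.2, -409.2, 240.8]
tcp_rot: [[-1.0, 0.009, -0.001], [0.009, 1.0, -0.006], [0.001, -0.006, -1.0]]
wrist_force: [-1.4, -0.4, 0.7]
gripper_width: 0.514
gripper_force: 0.0
```

Emit:
carry_out([
  [0, 0, 0, 6.75, 45],
  [0, 0, 0, 6.75, 45],
  [0, 0, 0, 6.75, 45],
  [0, 0, 0, 6.75, 45],
  [0, 0, 0, 6.75, 45],
  [0, 0, 0, 6.75, 45],
  [0, 0, 0, 6.75, 45],
  [0, 0, 0, 6.75, 45],
  [0, 0, 0, 6.75, 45],
  [0, 0, 0, 6.75, 45],
  [0, 0, 0, 6.75, 45],
  [0, 0, 0, 6.75, 45],
  [0, 0, 0, 0, 45],
  [0, 0, 0, 0, 45],
])

```text
t: 27.18
position: [454.6, -400.0, 240.3]
tcp_rot: [[-0.161, 0.987, -0.0], [0.987, 0.161, -0.0], [-0.0, -0.0, -1.0]]
wrist_force: [0.7, -0.3, 0.4]
gripper_width: 0.515
gripper_force: 0.0
```

```bash
python3 - <<'E'
from h import *
st(); s=snap('wrist','w9.png'); to(427.5,-399.6,230,97); print(proj(s,(427.5,-399.6,44)))
t=snap('top')
a=cv2.resize(t['img'][150:280,130:312],(560,400)); cv2.imwrite('pics/w9b.png',s['img'][:,:,::-1]); cv2.imwrite('pics/t9c.png',a[:,:,::-1])
E
```

```text
t 27.18 p [ 454.6 -400.   240.3] j [ 0.15  0.54  0.71  1.69 -0.39  1.06  1.14] F [ 0.7 -0.3  0.4] w 45.3 gf 0.0
shift [  4.8 -26.7  10.4] len 29.1 yaw 99.3 roll 2.3
[259.89472717 186.49362285]
```

View pics/w9b.png

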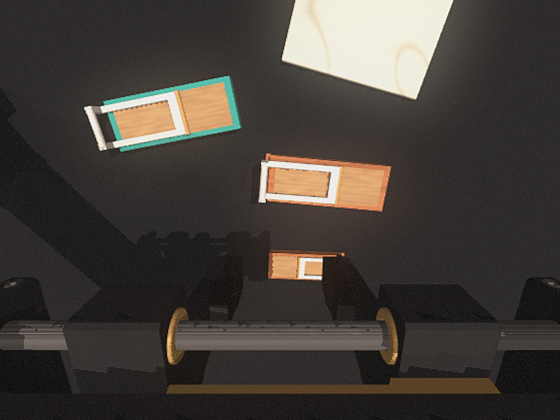

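The wrist view shows the large orange frame's corners at (391,166) and (382,211) on the top edge and (269,154) at the bottom. The bar runs (267,162) to (262,202), and the hinge crosspiece is near (336,185).

```bash
python3 - <<'E'
from h import *
s=load('wrist')
for u,v,z in [(391,166,18),(382,211,18),(269,154,18),(267,162,44),(262,202,44),(264.3,182,44)]: print(u,v,pix(s,u,v,z).round(1))
E
```

```text
391 166 [ 586.9 -352.6   18. ]
382 211 [ 591.6 -412.4   18. ]
269 154 [ 432.  -362.7   18. ]
267 162 [ 431.7 -369.2   44. ]
262 202 [ 432.7 -418.4   44. ]
264.3 182 [ 432.  -393.3   44. ]
```

Emit:
carry_out([
  [10.2, -22.2, 0, 5.3, 45],
  [0, 0, 35, 0, 45],
  [0, 0, 35, 0, 45],
  [0, 0, 35, 0, 45],
  [0, 0, 35, 0, 45],
  [0, 0, 20, 0, 45],
  [0, 0, 0, 0, 45],
  [0, 0, 0, 0, 45],
])

```text
t: 27.95
position: [430.6, -393.7, 80.3]
tcp_rot: [[-0.067, 0.998, -0.001], [0.998, 0.067, 0.001], [0.001, -0.001, -1.0]]
wrist_force: [-0.3, -0.6, 0.8]
gripper_width: 0.505
gripper_force: 0.0
```

```bash
python3 - <<'E'
from h import *
st(); to(431,-393.5,32,94)
s=snap('wrist','w10.png')
E
```

```text
t 27.95 p [ 430.6 -393.7   80.3] j [ 0.24  0.72  0.59  1.85 -0.57  0.75  1.21] F [-0.3 -0.6  0.8] w 44.5 gf 0.0
shift [ 0.1  0.5 48.3] len 48.3 yaw 93.8 roll -0.2
```

View pics/w10.png

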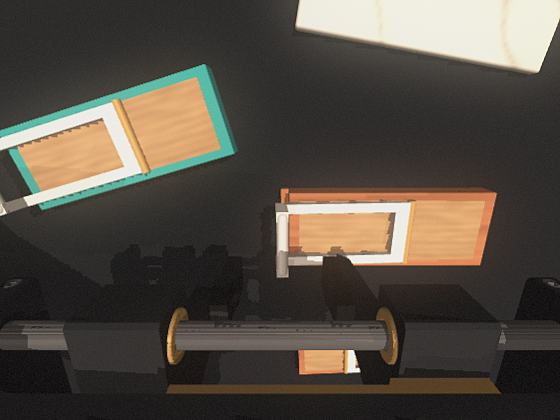

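The bar runs from (281,204) to (282,277). I'll convert that to a position.

```bash
python3 - <<'E'
from h import *
s=load('wrist')
for u,v in [(281.5,204),(282,277),(281.7,240)]: print(pix(s,u,v,46).round(1))
for v in [(495,191),(481,265)]: print(pix(s,*v,18).round(1))
print(proj(s,(431,-393.5,44)))
E
```

```text
[ 428.3 -364.5   46. ]
[ 432.2 -417.9   46. ]
[ 430.1 -389.7   46. ]
[ 585.2 -352.    18. ]
[ 591.8 -412.5   18. ]
[282.68146728 244.07894601]
```

Emit:
carry_out([
  [2, -0.3, 20, 0, 45],
  [0, 0, 18, 0, 45],
  [0, 0, 9, 0, 45],
  [0, 0, 0, 0, 4],
  [0, 0, 0, 0, 4],
  [0, 0, 0, 0, 4],
  [0, 0, 0, 0, 4],
  [0, 0, 0, 0, 4],
  [0, 0, 0, 0, 4],
  [0, 0, 0, 0, 4],
  [0, 0, 0, 0, 4],
], newtons=6)

```text
t: 28.92
position: [430.7, -392.0, 33.7]
tcp_rot: [[-0.066, 0.998, 0.0], [0.998, 0.066, -0.0], [-0.0, 0.0, -1.0]]
wrist_force: [0.7, -0.5, 0.2]
gripper_width: 0.084
gripper_force: 6.0
```

```bash
python3 - <<'E'
from h import *
st()
# arc of the bar about the hinge, steps of leg angle
r=np.hypot(96,18);a0=np.arctan2(18,96)
b=np.arange(0.05,0.83,0.0325)
P=np.c_[-r*np.cos(a0+b),r*np.sin(a0+b)];print(np.c_[b[1:],np.diff(P,axis=0)].round(2).tolist(),P[-1]-P[0])
E
```

```text
t 28.92 p [ 430.7 -392.    33.7] j [ 0.28  0.79  0.53  1.86 -0.62  0.67  1.24] F [ 0.7 -0.5  0.2] w 7.4 gf 6.0
[[0.08, 0.79, 3.07], [0.12, 0.89, 3.05], [0.15, 0.99, 3.02], [0.18, 1.09, 2.98], [0.21, 1.18, 2.95], [0.24, 1.28, 2.91], [0.28, 1.37, 2.86], [0.31, 1.46, 2.82], [0.34, 1.55, 2.77], [0.38, 1.64, 2.72], [0.41, 1.73, 2.66], [0.44, 1.82, 2.6], [0.47, 1.9, 2.54], [0.5, 1.98, 2.48], [0.54, 2.06, 2.41], [0.57, 2.14, 2.35], [0.6, 2.21, 2.28], [0.64, 2.29, 2.2], [0.67, 2.36, 2.13], [0.7, 2.42, 2.05], [0.73, 2.49, 1.97], [0.77, 2.55, 1.89], [0.8, 2.61, 1.8]] [40.8056171  58.49621772]
```

Emit:
carry_out([
  [0, 0.8, -3.1, 0, 4],
  [0, 0.9, -3.05, 0, 4],
  [0, 1, -3, 0, 4],
  [0, 1.1, -3, 0, 4],
  [0, 1.2, -2.95, 0, 4],
  [0, 1.3, -2.9, 0, 4],
  [0, 1.4, -2.85, 0, 4],
  [0, 1.5, -2.8, 0, 4],
  [0, 1.55, -2.8, 0, 4],
  [0, 0, 0, 0, 4],
])

```text
t: 29.75
position: [441.9, -391.2, 60.6]
tcp_rot: [[-0.066, 0.998, 0.001], [0.998, 0.066, -0.0], [-0.001, 0.001, -1.0]]
wrist_force: [-1.7, 0.1, 0.6]
gripper_width: 0.088
gripper_force: 6.0
```

Emit:
carry_out([
  [0, 1.65, -2.7, 0, 4],
  [0, 1.75, -2.65, 0, 4],
  [0, 1.8, -2.6, 0, 4],
  [0, 1.9, -2.55, 0, 4],
  [0, 2, -2.5, 0, 4],
  [0, 2.05, -2.4, 0, 4],
  [0, 2.15, -2.35, 0, 4],
  [0, 0, 0, 0, 4],
])

```text
t: 30.42
position: [455.3, -390.2, 78.3]
tcp_rot: [[-0.066, 0.998, 0.001], [0.998, 0.066, -0.0], [-0.0, 0.001, -1.0]]
wrist_force: [-2.3, 1.7, 1.0]
gripper_width: 0.082
gripper_force: 6.0
```

```bash
python3 - <<'E'
from h import *
print(st()['wrist_torque'])
E
```

```text
t 30.42 p [ 455.3 -390.2   78.3] j [ 0.22  0.74  0.59  1.8  -0.57  0.77  1.17] F [-2.3  1.7  1. ] w 7.2 gf 6.0
[-0.048439    0.49223975  0.05346992]
```

Emit:
carry_out([
  [0, 2.2, -2.3, 0, 4],
  [0, 2.3, -2.2, 0, 4],
  [0, 2.35, -2.1, 0, 4],
  [0, 2.4, -2.05, 0, 4],
  [0, 2.5, -2, 0, 4],
  [0, 2.55, -1.9, 0, 4],
  [0, 0, 0, 0, 4],
])

```text
t: 31.0
position: [469.6, -389.3, 90.8]
tcp_rot: [[-0.066, 0.998, 0.001], [0.998, 0.066, -0.0], [-0.0, 0.001, -1.0]]
wrist_force: [-3.2, 0.7, 3.2]
gripper_width: 0.085
gripper_force: 6.0
```

Emit:
carry_out([
  [0, 2.6, -1.8, 0, 4],
  [0, 2.6, -1.7, 0, 4],
  [0, 0, 0, 0, 4],
])

```text
t: 31.25
position: [475.2, -388.6, 93.9]
tcp_rot: [[-0.067, 0.998, 0.001], [0.998, 0.067, -0.0], [-0.0, 0.001, -1.0]]
wrist_force: [-0.0, -0.0, -2.5]
gripper_width: 0.088
gripper_force: 6.0
```

```bash
python3 - <<'E'
from h import *
print(st()['wrist_torque']); snap('wrist','w11.png');snap('scene','s11.png')
E
```

```text
t 31.25 p [ 475.2 -388.6   93.9] j [ 0.19  0.74  0.6   1.76 -0.56  0.81  1.13] F [-0.  -0.  -2.5] w 7.7 gf 6.0
[-0.1273223  0.2102592 -0.0345397]
```

Emit:
carry_out([
  [0, 0, 0, 0, 30],
  [0, 0, 0, 0, 30],
  [0, 0, 0, 0, 30],
  [0, 0, 0, 0, 30],
  [0, 0, -15, 0, 30],
  [0, 0, -30, 0, 88],
  [0, 0, -35, 0, 88],
  [0, 0, -35, 0, 88],
  [0, 0, 0, 0, 88],
  [0, 0, 0, 0, 88],
])

```text
t: 32.18
position: [475.1, -390.0, 211.9]
tcp_rot: [[-0.066, 0.998, 0.004], [0.998, 0.066, -0.003], [-0.003, 0.004, -1.0]]
wrist_force: [-0.3, 0.9, -0.0]
gripper_width: 0.694
gripper_force: 0.0
```

```bash
python3 - <<'E'
from h import *
st(); s=snap('wrist','w12.png'); t=snap('scene'); u=snap('top')
c=cv2.resize(t['img'][225:345,75:235],(400,300)); d=cv2.resize(u['img'][170:260,360:480],(400,300))
e=cv2.resize(u['img'][150:270,140:300],(400,300))
im=np.vstack([np.hstack([s['img'][60:360,80:480],c]),np.hstack([d,e])])
cv2.imwrite('pics/w12b.png',im[:,:,::-1])
E
```

```text
t 32.18 p [ 475.1 -390.   211.9] j [ 0.12  0.59  0.71  1.7  -0.45  1.01  1.05] F [-0.3  0.9 -0. ] w 61.2 gf 0.0
```

View pics/w12b.png

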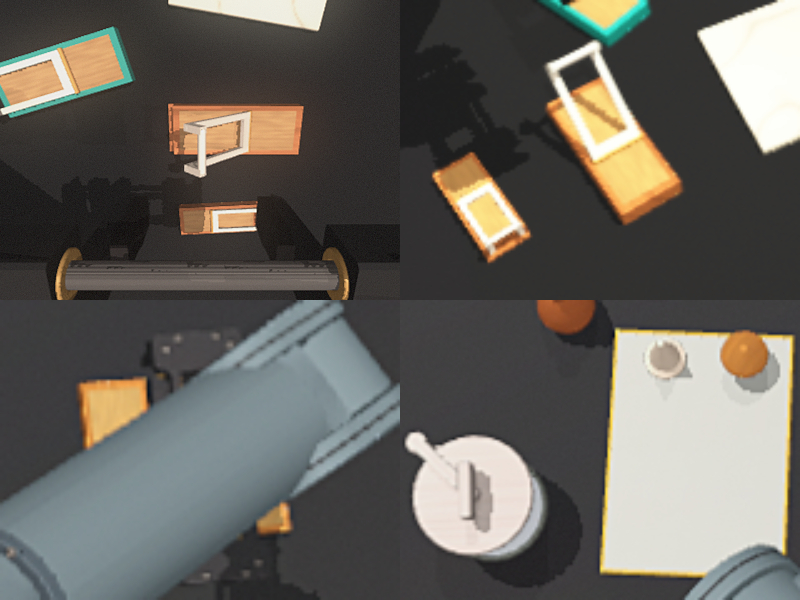

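The jar is shut with its bar back as it started, and the kickstand is raised. Panel points become wrist pixels: frame corners (249,165), (383,166) and (380,215), bar centre about (283,210), rail feet about (266,187) and (267,229). I'll check the angle numerically.

```bash
python3 - <<'E'
from h import *
s=load('wrist'); t=load('scene')
A=pix(s,383,166,18);B=pix(s,380.5,215,18);C=pix(s,249,165,18);print(A,B,C)
x=A-C; x[2]=0; x/=np.linalg.norm(x); y=np.array([-x[1],x[0],0]); z=np.array([0,0,1.])
top=(A+B)/2; c=top-80*x; c[2]=9; print('heading',np.degrees(np.arctan2(x[1],x[0])),'c',c)
L=lambda a,b,d:c+a*x+b*y+d*z
for b in (.6,.7,.78):
    e=np.array([np.cos(b),np.sin(b)]); n=np.array([-e[1]*-1,e[0]])
    bar=(16-96*e[0]+18*np.sin(b),12+96*e[1]+18*np.cos(b)); ft=(16-100*e[0],12+100*e[1])
    print(b,'bar',proj(s,L(bar[0],0,bar[1])).round(0),'ft',proj(s,L(ft[0],20,ft[1])).round(0),proj(s,L(ft[0],-20,ft[1])).round(0),'scene bar ends',[((proj(t,L(bar[0],q,bar[1]))-[75,225])*2.5).round(0) for q in (-24,24)])
E
```

```text
[ 592.10550799 -353.10477134   18.        ] [ 599.57703226 -413.25592052   18.        ] [ 435.38508693 -362.11589638   18.        ]
heading 3.290774671933023 c [ 515.97318435 -387.7726084     9.        ]
0.6 bar [269. 208.] ft [256. 185.] [256. 223.] scene bar ends [array([146.,  67.]), array([193.,  43.])]
0.7 bar [276. 210.] ft [261. 186.] [262. 226.] scene bar ends [array([148.,  67.]), array([196.,  43.])]
0.78 bar [283. 211.] ft [267. 188.] [267. 228.] scene bar ends [array([149.,  68.]), array([198.,  44.])]
```

Everything fits 0.78 rad, fully unfolded. Next I'll grip the frame across its width near the top edge.

Emit:
carry_out([
  [0, 33, 0, 0, 88],
  [0, 33, 0, 0, 88],
  [0, 33, 0, 0, 88],
  [0, 0, 0, 6.9, 88],
  [0, 0, 0, 6.9, 88],
  [0, 0, 0, 6.9, 88],
  [0, 0, 0, 6.9, 88],
  [0, 0, 0, 6.9, 88],
  [0, 0, 0, 6.9, 88],
  [0, 0, 0, 6.9, 88],
  [0, 0, 0, 6.9, 88],
  [0, 0, 0, 6.9, 88],
  [0, 0, 0, 6.9, 88],
  [0, 0, 0, 6.9, 88],
  [0, 0, 0, 6.9, 88],
  [0, 0, 0, 6.9, 88],
  [0, 0, 0, 0, 88],
  [0, 0, 0, 0, 88],
])

```text
t: 33.83
position: [572.3, -382.0, 207.4]
tcp_rot: [[0.997, 0.074, -0.002], [0.074, -0.997, 0.001], [-0.002, -0.001, -1.0]]
wrist_force: [0.0, -0.0, -0.8]
gripper_width: 0.999
gripper_force: 0.0
```

```bash
python3 - <<'E'
from h import *
st(); to(573.8,-383.3,3.5,4.5)
E
```

```text
t 33.83 p [ 572.3 -382.   207.4] j [-0.06  0.87  1.04  1.49 -0.77  1.23 -0.41] F [ 0.  -0.  -0.8] w 88.0 gf 0.0
shift [  1.9   1.5 203.9] len 203.9 yaw 4.3 roll -0.2
```

Emit:
carry_out([
  [1.5, 1.5, 25, 0, 88],
  [0, 0, 35, 0, 88],
  [0, 0, 35, 0, 88],
  [0, 0, 35, 0, 88],
  [0, 0, 35, 0, 88],
  [0, 0, 25, 0, 88],
  [0, 0, 10, 0, 88],
  [0, 0, 0, 0, 88],
  [0, 0, 0, 0, 88],
])

```text
t: 34.58
position: [574.5, -384.3, 9.5]
tcp_rot: [[0.997, 0.072, 0.0], [0.072, -0.997, -0.001], [0.0, 0.001, -1.0]]
wrist_force: [0.7, 0.1, 0.9]
gripper_width: 1.001
gripper_force: 0.0
```

```bash
python3 - <<'E'
from h import *
st(); to(573.8,-383.3,3.5,4.5)
E
```

```text
t 34.58 p [ 574.5 -384.3    9.5] j [ 0.02  1.09  0.86  1.56 -0.96  0.96 -0.31] F [0.7 0.1 0.9] w 88.2 gf 0.0
shift [-0.6 -1.1  6. ] len 6.1 yaw 4.1 roll -0.4
```

Emit:
carry_out([
  [-0.5, -1, 4, 0, 88],
  [0, 0, 2, 0, 88],
  [0, 0, 0, 0, 50],
  [0, 0, 0, 0, 50],
  [0, 0, 0, 0, 50],
  [0, 0, 0, 0, 50],
  [0, 0, 0, 0, 50],
  [0, 0, 0, 0, 50],
  [0, 0, 0, 0, 50],
], newtons=12)

```text
t: 35.33
position: [574.1, -383.0, 3.1]
tcp_rot: [[0.997, 0.071, 0.0], [0.071, -0.997, -0.0], [0.0, 0.0, -1.0]]
wrist_force: [-0.7, -0.5, 3.7]
gripper_width: 0.677
gripper_force: 12.0
```

Emit:
carry_out([
  [0, 0, -8, 0, 50],
  [-2, 0, -10, 0, 50],
  [-3, 0, -10, 0, 50],
  [-4, 0, -10, 0, 50],
  [-5, 0, -10, 0, 50],
  [-6, 0, -10, 0, 50],
  [0, 0, 0, 0, 50],
  [0, 0, 0, 0, 50],
])

```text
t: 36.0
position: [553.8, -385.1, 61.9]
tcp_rot: [[0.998, 0.071, 0.001], [0.071, -0.998, -0.002], [0.001, 0.002, -1.0]]
wrist_force: [1.5, -0.7, -0.7]
gripper_width: 0.672
gripper_force: 12.0
```

```bash
python3 - <<'E'
from h import *
print(st()['wrist_torque']); snap('scene','s14.png')
E
```

```text
t 36.0 p [ 553.8 -385.1   61.9] j [-0.01  1.01  0.91  1.61 -0.91  1.   -0.3 ] F [ 1.5 -0.7 -0.7] w 59.2 gf 12.0
[-0.40706844  0.09832992  0.15544892]
```

Emit:
carry_out([
  [-6, 0, -10, 0, 50],
  [-6, 0, -10, 0, 50],
  [-6, 0, -10, 0, 50],
  [-6, 0, -10, 0, 50],
  [-6, 0, -10, 0, 50],
  [-4, 0, -12, 0, 50],
  [0, 0, -12, 0, 50],
  [0, 0, -12, 0, 50],
  [0, 0, -12, 0, 50],
  [0, 0, -12, 0, 50],
  [0, 0, -12, 0, 50],
  [0, 0, -12, 0, 50],
  [0, 0, 0, 0, 50],
  [0, 0, 0, 0, 50],
])

```text
t: 37.22
position: [520.3, -386.8, 195.4]
tcp_rot: [[0.997, 0.071, 0.001], [0.071, -0.997, -0.001], [0.001, 0.001, -1.0]]
wrist_force: [0.1, 0.7, -3.9]
gripper_width: 0.675
gripper_force: 12.0
```

```bash
python3 - <<'E'
from h import *
g=st();print(g['wrist_torque'], g['position']); t=snap('scene','s15.png')
# find frame's tilt: fit projected model (angle th of x above horizontal) to orange pixels
im=t['img'].astype(int); R,G,B=im[...,0],im[...,1],im[...,2]
m=(R>120)&(R-B>50)&(R-G>20)
h=np.radians(4.1); p=g['position'].copy()
u=np.array([np.cos(h),np.sin(h),0]); y=np.array([-u[1],u[0],0]); Z=np.array([0,0,1.])
best=[]
for off in (8,):
  P=p+[0,0,off]
  for d in range(0,115,5):
    a=np.radians(d); x=np.cos(a)*u+np.sin(a)*Z; n=-np.sin(a)*u+np.cos(a)*Z
    pts=np.array([proj(t,P+(i-58)*x+j*y+k*n) for i in(-78,80) for j in (-30,30) for k in (-9,9)])
    hull=cv2.convexHull(pts.astype(np.float32)).astype(np.int32); k=np.zeros(m.shape,np.uint8); cv2.fillConvexPoly(k,hull,1); k=k>0
    H,W=m.shape; win=np.zeros_like(k); c=proj(t,P).astype(int); win[max(0,c[1]-90):c[1]+110,max(0,c[0]-90):c[0]+90]=1
    best.append((round((m&k).sum()/((m&win)|k).sum(),3),d))
print(sorted(best)[::-1][:6])
E
```

```text
t 37.22 p [ 520.3 -386.8  195.4] j [-0.07  0.83  1.05  1.62 -0.77  1.16 -0.33] F [ 0.1  0.7 -3.9] w 59.5 gf 12.0
[-0.01617252  0.04634034 -0.00409716] [ 520.30542215 -386.83627047  195.41218595]
[(np.float64(0.226), 60), (np.float64(0.225), 45), (np.float64(0.219), 65), (np.float64(0.219), 55), (np.float64(0.219), 50), (np.float64(0.212), 70)]
```

```bash
python3 - <<'E'
from h import *
t=load('scene'); g=manip.state()
f=lambda im:((im[...,0].astype(int)>90)&(im[...,0].astype(int)-im[...,2]>35)&(im[...,0].astype(int)-im[...,1]>12))
m=f(t['img']).astype(np.uint8)
n,l,s,c=cv2.connectedComponentsWithStats(m)
for i in range(1,n):
    if s[i,4]>60: print(s[i],c[i].round(0))
h=np.radians(4.1); P=g['position']+[0,0,8]
u=np.array([np.cos(h),np.sin(h),0]); y=np.array([-u[1],u[0],0]); Z=np.array([0,0,1.])
for d in (60,75,90,105):
    a=np.radians(d); x=np.cos(a)*u+np.sin(a)*Z; nn=-np.sin(a)*u+np.cos(a)*Z
    print(d,[proj(t,P+(i-58)*x+j*y-9*nn).round(0).tolist() for i,j in((80,30),(80,-30),(-78,-30),(-78,30))],'bar',proj(t,P+(-51-58)*x+92*nn).round(0))
# colours inside predicted picture face
for v in range(190,330,8): print(v,[tuple(int(q) for q in t['img'][v,w]) for w in range(130,240,12)])
E
```

```text
[   0    0  143  152 9971] [46. 75.]
[ 219    0  115   83 6360] [268.  36.]
[ 369    0  191  117 9444] [477.  36.]
[150  61  28  44 566] [167.  85.]
[245 177 131 104 725] [311. 232.]
[387 207  28  42 843] [402. 229.]
[131 215  39  47 674] [146. 236.]
[338 225  14  24 142] [345. 237.]
[  312   236   248   184 22909] [477. 358.]
[306 239  24  24 405] [318. 250.]
[ 88 286  40  44 489] [106. 305.]
[102 302  18  18 173] [110. 310.]
60 [[162.0, 223.0], [135.0, 236.0], [131.0, 255.0], [155.0, 243.0]] bar [123. 209.]
75 [[160.0, 220.0], [133.0, 233.0], [139.0, 267.0], [162.0, 255.0]] bar [129. 223.]
90 [[159.0, 217.0], [132.0, 231.0], [146.0, 278.0], [170.0, 265.0]] bar [136. 237.]
105 [[157.0, 215.0], [130.0, 228.0], [153.0, 287.0], [177.0, 273.0]] bar [144. 251.]
190 [(28, 28, 27), (25, 25, 26), (34, 34, 34), (35, 35, 35), (34, 34, 34), (52, 51, 51), (52, 52, 51), (52, 51, 50), (52, 51, 51), (52, 51, 51)]
198 [(30, 29, 29), (29, 30, 30), (33, 34, 34), (64, 62, 61), (52, 52, 50), (52, 51, 51), (52, 52, 51), (51, 51, 50), (52, 51, 51), (52, 52, 51)]
206 [(44, 43, 42), (108, 163, 140), (179, 
[... 1679 characters left out ...]
50, 50), (51, 51, 50), (52, 51, 50), (51, 51, 50), (52, 52, 51), (52, 51, 50), (52, 52, 51), (52, 52, 51), (52, 51, 50)]
302 [(51, 50, 49), (51, 51, 50), (52, 51, 51), (51, 51, 50), (51, 51, 50), (51, 51, 50), (52, 51, 50), (51, 51, 50), (52, 51, 50), (52, 51, 50)]
310 [(51, 51, 50), (51, 51, 50), (51, 50, 50), (51, 51, 50), (51, 52, 50), (51, 51, 50), (51, 51, 50), (51, 51, 50), (51, 51, 50), (52, 52, 52)]
318 [(51, 51, 50), (51, 51, 50), (51, 50, 49), (51, 50, 50), (51, 50, 49), (51, 51, 50), (51, 50, 49), (51, 50, 50), (51, 51, 50), (51, 50, 50)]
326 [(51, 50, 50), (51, 51, 50), (51, 51, 50), (51, 51, 49), (50, 50, 50), (51, 51, 50), (52, 51, 50), (51, 51, 50), (52, 51, 51), (52, 51, 50)]
```

The hang angle is about 70°, with the bottom lagging towards the robot, and the frame's full weight is on the gripper. I'll carry it over the slab.

Emit:
carry_out([
  [5.9, -11.7, 0, 0, 50],
  [11.8, -23.35, 0, 0, 50],
  [11.8, -23.35, 0, 0, 50],
  [11.8, -23.35, 0, 0, 50],
  [11.8, -23.35, 0, 0, 50],
  [11.8, -23.35, 0, 0, 50],
  [11.8, -23.35, 0, 0, 50],
  [11.8, -23.35, 0, 0, 50],
  [5.9, -11.7, 0, 0, 50],
  [0, 0, 0, 4, 50],
  [0, 0, 0, 4, 50],
  [0, 0, 15, 0, 50],
  [0, 0, 12, 0, 50],
  [0, 0, 8, 0, 50],
  [0, 0, 0, 0, 50],
  [0, 0, 0, 0, 50],
])

```text
t: 38.6
position: [600.2, -193.6, 158.8]
tcp_rot: [[0.998, -0.068, -0.002], [-0.068, -0.998, 0.0], [-0.002, -0.0, -1.0]]
wrist_force: [-0.2, 1.1, -2.7]
gripper_width: 0.679
gripper_force: 12.0
```

```bash
python3 - <<'E'
from h import *
g=st();print(g['wrist_torque']); to(601,-193.7,150,-4)
t=snap('scene','s16.png'); d=cv2.absdiff(t['img'],cv2.imread('pics/s0.png')[:,:,::-1]).max(2)
h=np.radians(-4); P=g['position']+[0,0,8]
u=np.array([np.cos(h),np.sin(h),0]); y=np.array([-u[1],u[0],0]); Z=np.array([0,0,1.])
for D in (50,60,70,80,90):
    a=np.radians(D); x=np.cos(a)*u+np.sin(a)*Z; nn=-np.sin(a)*u+np.cos(a)*Z
    print(D,[proj(t,P+(i-58)*x+j*y-9*nn).round(0).tolist() for i,j in((80,30),(80,-30),(-80,-30),(-80,30))])
f=t['img'].astype(int); m=((f[...,0]-f[...,2]>35)&(f[...,0]-f[...,1]>12)&(d>25))
for v in range(220,290,3): 
    w=np.where(m[v,180:300])[0]; print(v,(w.min()+180,w.max()+180,len(w)) if len(w) else '')
E
```

```text
t 38.6 p [ 600.2 -193.6  158.8] j [-0.42  0.88  1.07  1.7  -0.85  1.11 -0.73] F [-0.2  1.1 -2.7] w 59.8 gf 12.0
[ 0.00648655  0.03752642 -0.02468783]
shift [0.8 0.  8.8] len 8.8 yaw -3.9 roll 0.1
50 [[263.0, 224.0], [238.0, 234.0], [221.0, 240.0], [242.0, 231.0]]
60 [[262.0, 222.0], [237.0, 233.0], [225.0, 249.0], [246.0, 240.0]]
70 [[262.0, 221.0], [237.0, 231.0], [229.0, 258.0], [251.0, 248.0]]
80 [[261.0, 219.0], [236.0, 229.0], [233.0, 266.0], [255.0, 256.0]]
90 [[260.0, 217.0], [235.0, 227.0], [238.0, 273.0], [260.0, 263.0]]
220 (np.int64(223), np.int64(260), 12)
223 (np.int64(224), np.int64(262), 23)
226 (np.int64(235), np.int64(263), 28)
229 (np.int64(235), np.int64(266), 25)
232 (np.int64(236), np.int64(268), 14)
235 (np.int64(216), np.int64(271), 15)
238 (np.int64(221), np.int64(273), 17)
241 (np.int64(230), np.int64(275), 15)
244 (np.int64(230), np.int64(278), 15)
247 (np.int64(208), np.int64(280), 17)
250 (np.int64(227), np.int64(283), 18)
253 (np.int64(227), np.int64(285), 16)
256 (np.int64(228), np.int64(287), 14)
259 (np.int64(229), np.int64(290), 7)
262 (np.int64(292), np.int64(292), 1)
265 (np.int64(269), np.int64(295), 3)
268 (np.int64(262), np.int64(297), 2)
271 (np.int64(255), np.int64(299), 2)
274 (np.int64(248), np.int64(248), 1)
277 (np.int64(241), np.int64(241), 1)
280 (np.int64(217), np.int64(234), 2)
283 
286 
289
```

The lowest orange corner at (229,259) fits the 70° model. I'll lower it to contact.

Emit:
carry_out([
  [0, 0, 8, 0, 50],
  [0, 0, 8, 0, 50],
  [0, 0, 4, 0, 50],
  [0, 0, 2, 0, 50],
  [0, 0, 2, 0, 50],
  [0, 0, 0, 0, 50],
  [0, 0, 0, 0, 50],
])

```text
t: 39.23
position: [602.0, -193.5, 136.7]
tcp_rot: [[0.998, -0.068, 0.002], [-0.068, -0.998, -0.0], [0.002, -0.0, -1.0]]
wrist_force: [1.4, 0.6, 4.6]
gripper_width: 0.682
gripper_force: 12.0
```

Emit:
carry_out([
  [0, 0, 1.5, 0, 50],
  [0, 0, 1.5, 0, 50],
  [0, 0, 0, 0, 50],
])

```text
t: 39.48
position: [604.2, -194.2, 135.4]
tcp_rot: [[0.998, -0.067, 0.007], [-0.067, -0.998, -0.002], [0.007, 0.001, -1.0]]
wrist_force: [4.5, 1.4, 12.2]
gripper_width: 0.681
gripper_force: 12.0
```

Emit:
carry_out([
  [0, 0, -1.5, 0, 50],
  [-4.75, 0, -1, 0, 50],
  [-4.75, 0, -1, 0, 50],
  [-4.75, 0, -0.9, 0, 50],
  [-4.75, 0, -0.8, 0, 50],
  [-4.75, 0, -0.7, 0, 50],
  [0, 0, 0, 0, 50],
], newtons=9)

```text
t: 40.07
position: [577.3, -192.3, 140.0]
tcp_rot: [[0.998, -0.069, 0.002], [-0.069, -0.998, -0.0], [0.002, 0.0, -1.0]]
wrist_force: [1.7, 0.8, 7.1]
gripper_width: 0.678
gripper_force: 9.0
```

```bash
cat > tilt.py <<'E'
from h import *
def tilt(f):
    g=st();t=snap('scene',f); d=cv2.absdiff(t['img'],cv2.imread('pics/s0.png')[:,:,::-1]).max(2)
    h=np.radians(-4); P=g['position']+[0,0,8]
    u=np.array([np.cos(h),np.sin(h),0]); y=np.array([-u[1],u[0],0]); Z=np.array([0,0,1.])
    for D in (60,70,80,90,100,105):
        a=np.radians(D); x=np.cos(a)*u+np.sin(a)*Z; nn=-np.sin(a)*u+np.cos(a)*Z
        print(D,[proj(t,P+(i-58)*x+j*y-9*nn).round(0).tolist() for i,j in((80,30),(80,-30),(-80,-30),(-80,30))])
    f=t['img'].astype(int); m=((f[...,0]-f[...,2]>35)&(f[...,0]-f[...,1]>12)&(d>25))
    for v in range(222,292,5):
        print(v,(np.where(m[v,180:300])[0]+180).tolist())
E
python3 -c "from tilt import *; tilt('s17.png')"
```

```text
t 40.07 p [ 577.3 -192.3  140. ] j [-0.43  0.87  1.06  1.77 -0.87  1.05 -0.68] F [1.7 0.8 7.1] w 59.8 gf 9.0
60 [[257.0, 222.0], [233.0, 232.0], [221.0, 248.0], [242.0, 239.0]]
70 [[256.0, 220.0], [232.0, 230.0], [225.0, 256.0], [246.0, 247.0]]
80 [[256.0, 218.0], [231.0, 228.0], [229.0, 264.0], [251.0, 255.0]]
90 [[255.0, 217.0], [231.0, 226.0], [234.0, 271.0], [255.0, 261.0]]
100 [[254.0, 215.0], [230.0, 225.0], [238.0, 277.0], [260.0, 267.0]]
105 [[254.0, 214.0], [229.0, 224.0], [240.0, 280.0], [262.0, 270.0]]
222 [219, 220, 235, 236, 237, 238, 239, 240, 241, 242, 243, 244, 245, 246, 247, 248, 249, 250, 251, 252, 253, 254, 255, 256]
227 [231, 232, 233, 234, 235, 236, 237, 238, 239, 240, 241, 242, 243, 244, 245, 246, 247, 248, 252, 253, 254, 255, 264]
232 [231, 232, 233, 234, 235, 236, 237, 238, 251, 252, 253, 254, 255, 268]
237 [213, 214, 229, 230, 231, 232, 233, 234, 235, 236, 237, 241, 243, 251, 252, 253, 254, 272]
242 [212, 228, 229, 230, 231, 232, 233, 234, 235, 236, 237, 246, 249, 250, 251, 252, 253, 276]
247 [228, 229, 230, 231, 232, 233, 234, 235, 236, 237, 249, 250, 251, 252, 280]
252 [228, 229, 230, 231, 232, 233, 234, 235, 236, 238, 239, 249, 250, 251, 252, 284]
257 [227, 228, 229, 230, 231, 232, 233, 234, 235, 241, 242, 243, 244, 245, 246, 247, 248, 288]
262 [229, 230, 231, 232, 233, 234, 235, 236, 237, 292]
267 [264, 296]
272 []
277 [241]
282 [218, 229]
287 []
```

It is rotating about the lip as planned, now about 80°. I'll continue past vertical.

Emit:
carry_out([
  [-4.8, 0, -0.3, 0, 50],
  [-4.8, 0, -0.2, 0, 50],
  [-4.8, 0, 0, 0, 50],
  [-4.8, 0, 0, 0, 50],
  [-4.8, 0, 0.2, 0, 50],
  [-4.8, 0, 0.5, 0, 50],
  [-4.8, 0, 0.7, 0, 50],
  [-4.8, 0, 0.8, 0, 50],
  [0, 0, 0, 0, 50],
])

```text
t: 40.87
position: [537.8, -189.4, 137.6]
tcp_rot: [[0.998, -0.069, -0.0], [-0.069, -0.998, 0.001], [-0.0, -0.001, -1.0]]
wrist_force: [-2.3, 2.0, 7.5]
gripper_width: 0.681
gripper_force: 9.0
```

```bash
python3 -c "from tilt import *; tilt('s18.png')"
```

```text
t 40.87 p [ 537.8 -189.4  137.6] j [-0.46  0.82  1.08  1.87 -0.87  1.01 -0.64] F [-2.3  2.   7.5] w 60.0 gf 9.0
60 [[249.0, 211.0], [225.0, 221.0], [214.0, 238.0], [235.0, 230.0]]
70 [[248.0, 210.0], [224.0, 219.0], [218.0, 246.0], [239.0, 238.0]]
80 [[247.0, 208.0], [224.0, 217.0], [223.0, 254.0], [244.0, 245.0]]
90 [[247.0, 206.0], [223.0, 216.0], [227.0, 260.0], [248.0, 251.0]]
100 [[246.0, 205.0], [222.0, 214.0], [231.0, 266.0], [252.0, 257.0]]
105 [[245.0, 204.0], [222.0, 214.0], [233.0, 269.0], [255.0, 259.0]]
222 [224, 225, 226, 227, 228, 230, 245, 246, 247, 248, 260]
227 [220, 223, 224, 225, 226, 227, 228, 229, 238, 244, 246, 247, 248, 249, 264]
232 [219, 220, 223, 224, 225, 226, 227, 228, 229, 230, 246, 247, 248, 249, 268]
237 [209, 211, 212, 213, 214, 215, 216, 217, 218, 219, 220, 221, 222, 223, 224, 225, 226, 227, 228, 229, 230, 232, 235, 236, 240, 245, 246, 247, 248, 249, 272]
242 [212, 213, 214, 215, 216, 219, 220, 221, 222, 223, 224, 225, 226, 227, 228, 229, 230, 231, 247, 248, 249, 250]
247 [225, 226, 227, 228, 229, 230, 231, 232, 240, 246, 247, 248, 249, 250]
252 [226, 227, 228, 229, 230, 231, 232, 234, 248, 249, 250, 251]
257 [227, 228, 229, 230, 231, 232, 233, 235, 237, 238, 239, 240, 241, 242, 243, 244, 245, 246, 247, 248]
262 [228, 229, 230, 231, 232, 233, 234, 235, 236, 237]
267 [264]
272 []
277 []
282 [218, 229]
287 []
```

Emit:
carry_out([
  [-4.6, 0, 1, 0, 50],
  [-4.6, 0, 1.2, 0, 50],
  [0, 0, -1.5, 0, 50],
  [0, 0, 0, 0, 50],
], newtons=6)

```text
t: 41.25
position: [528.9, -188.6, 136.0]
tcp_rot: [[0.998, -0.069, -0.001], [-0.069, -0.998, 0.0], [-0.001, 0.0, -1.0]]
wrist_force: [-0.6, 0.0, -2.7]
gripper_width: 0.679
gripper_force: 6.0
```

Emit:
carry_out([
  [0, 0, 0, 0, 63],
  [0, 0, 0, 0, 66],
  [0, 0, 0, 0, 75],
  [0, 0, 0, 0, 85],
  [0, 0, 0, 0, 88],
  [0, 0, 0, 0, 88],
  [0, 0, 0, 0, 88],
  [0, 0, -5, 0, 88],
  [0, 0, -10, 0, 88],
  [0, 0, -20, 0, 88],
  [0, 0, -35, 0, 88],
  [0, 0, -35, 0, 88],
  [20, 0, -35, 0, 88],
  [30, 0, 0, 0, 88],
  [30, 0, 0, 0, 88],
  [0, 0, 0, 0, 88],
  [0, 0, 0, 0, 88],
])

```text
t: 42.67
position: [610.2, -194.3, 276.8]
tcp_rot: [[0.998, -0.067, 0.0], [-0.067, -0.998, -0.001], [0.0, 0.001, -1.0]]
wrist_force: [-0.8, -0.3, -0.1]
gripper_width: 0.999
gripper_force: 0.0
```

```bash
python3 - <<'E'
from h import *
st(); t=snap('scene','s19.png'); u=snap('top','t19.png'); w=snap('wrist','w19.png')
a=cv2.resize(t['img'][165:315,160:360],(800,600))[:,:500]
b=cv2.resize(u['img'][130:330,130:460],(300,182)); c=cv2.resize(w['img'],(300,225)); d=cv2.resize(t['img'],(300,193))
cv2.imwrite('pics/f.png',np.hstack([a,np.vstack([b,c,d])])[:,:,::-1])
E
```

```text
t 42.67 p [ 610.2 -194.3  276.8] j [-0.45  0.75  1.15  1.57 -0.7   1.29 -0.84] F [-0.8 -0.3 -0.1] w 88.0 gf 0.0
```

View pics/f.png

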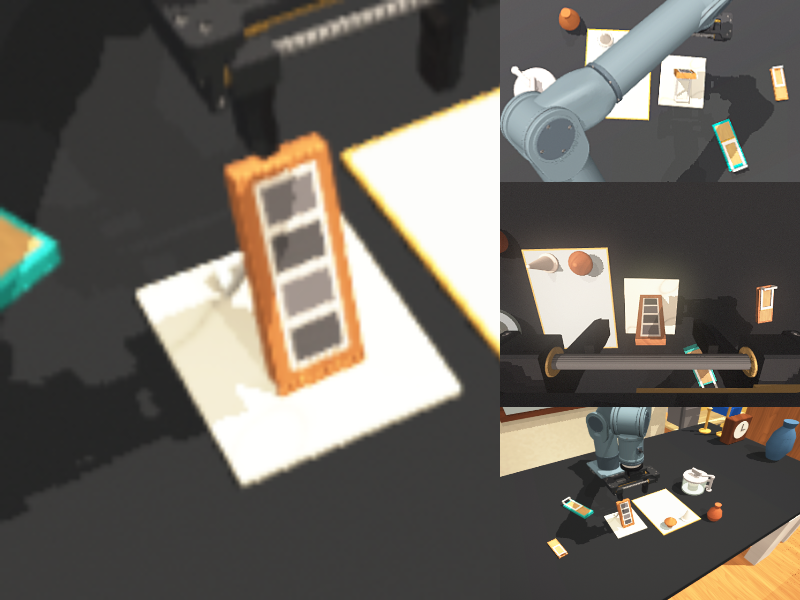

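The frame stands on its kickstand, leaning back and wholly on the slab, with its front foot at (281,392) in the crop. The cone, top and vase are where they were, and the gripper is clear of everything.

```bash
python3 -c "
from h import *
print(manip.close_job())"
```

```text
the job is handed in; nothing more can be done
None
```

The job is handed in: both tealights that were present are in the jar with its lid screwed down, the frame stands on its kickstand on the slab, and the cone, top and vase look undisturbed; I don't have the judge's result.

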